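# Straighten the seasoning row

### The job

First stand the spare seasoning box in the one empty lane of the rack. Then draw the straightedge out from under the green steel riser by its free end, let go of it on the table, take it again by its handle, and with its blade gently push the whole row of boxes back until all four stand in one straight line, flush against the black stop bar at the back; how far forward that bar is set is not known, so feel for it, and press the row against it with about 10 to 20 N in all, no harder. Finally stand the straightedge down on the table in front of the rack, clear of it, and let go; leave the jar, bowl and cup where they are.

Things in the scene. Friction and masses are not known exactly. Their poses are not given: they have to be found in the camera images.
- rack: Fixed low aluminium rack, 150 mm deep (x), 236 mm wide (y), origin at the centre of its underside, z up. 4 mm base sheet; dark lane fins 3 mm wide, tops at z = 14 mm, at y = -112, -56, 0, 56, 112 mm, so four lanes centred on y = -84, -28, 28, 84 mm, open above and at the front (-x). Three lanes hold a box, its centre at x = -26 to 1 mm; one lane is empty.
- backstop: Fixed upright aluminium bracket at the rack's back edge with a rigid black stop bar before it (232 mm wide, top 44 mm up) on two brass screws. Frame = the rack's frame. The bar's front face is set anywhere from x = 46 to 62 mm, parallel to y, the setting not reported; a box against it has its centre 35 mm before the face. Sliding the four boxes alone takes 2 to 8 N in all.
- box1: Seasoning box already in some lane of the rack (which one varies): white with a red lid, 70 mm deep (its x), 46 mm wide (y), 60 mm high to the top of the lid; a square knob 24 x 24 mm, 34 mm tall, on the lid ends 94 mm above the underside. About 0.15 kg. Origin at the centre of the underside, z up; front and back alike.
- box2: Seasoning box already in some lane of the rack (which one varies): white with a red lid, 70 mm deep (its x), 46 mm wide (y), 60 mm high to the top of the lid; a square knob 24 x 24 mm, 34 mm tall, on the lid ends 94 mm above the underside. About 0.15 kg. Origin at the centre of the underside, z up; front and back alike.
- box3: Seasoning box already in some lane of the rack (which one varies): white with a red lid, 70 mm deep (its x), 46 mm wide (y), 60 mm high to the top of the lid; a square knob 24 x 24 mm, 34 mm tall, on the lid ends 94 mm above the underside. About 0.15 kg. Origin at the centre of the underside, z up; front and back alike.
- spare: The spare seasoning box, alone on the table to the robot's right of the rack, the same as the others: white with a red lid, 70 mm deep (its x), 46 mm wide (y), 60 mm high to the top of the lid; a square knob 24 x 24 mm, 34 mm tall, on the lid ends 94 mm above the underside. About 0.15 kg. Origin at the centre of the underside, z up; front and back alike.
- riser: Fixed green-painted steel riser, an upside-down channel 130 mm along x, 160 mm along y, roof from 60 to 66 mm above the table, 4 mm walls along both x sides, open at its +y and -y ends. Origin at the centre of its footprint on the table, z up. The straightedge is parked inside, blade roughly along y, handle under the roof, about 75 mm of blade sticking out of the +y end.
- straightedge: Straightedge, 0.22 kg. Pale wooden blade 200 mm long along y, 10 mm thick along x (pushing face at x = +5 mm), 40 mm high. Blue handle: a bar behind the blade, x = -4 to -76 mm, 20 mm wide (y), z = 20 to 48 mm, with a foot at its rear end, so it stands by itself. Origin under the centre of the blade, z up.
- handle (a point): Where to grip the straightedge's handle (pinch across its 20 mm width): x = -42 mm, y = 0, z = 34 mm in the straightedge's frame; same axes.
- blade_end (a point): Where to pinch the free end of the blade across its 10 mm thickness: x = 0, y = 85 mm (15 mm from the tip), z = 24 mm in the straightedge's frame; same axes.
- jar: Bystander: brown glass jar, red cap, 64 mm across, 120 mm tall, left of the rack. Origin at the centre of its underside.
- bowl: Bystander: blue bowl, 110 mm across, 50 mm tall, beyond the riser. Origin at the centre of its underside.
- cup: Bystander: white cup, 64 mm across, 70 mm tall, standing on the riser's roof away from the straightedge's free end. Origin at the centre of its underside.
Not all that is in view belongs to the job. What is shaped like the spare but yellow is not meant. Of the things that look like the straightedge, the larger one is meant.

How it is judged:
By the outcome, as a careful person would: the job done as asked, in the order asked, and still so for the second after the job is handed in, with the robot touching nothing.
It also fails if it takes over 64 s, if anything falls off the work surface, if the arm or the gripper's body presses on something with over 40 N, if the wrist force passes 120 N, or if a joint passes its speed limit or range.

### The arm

A 6-joint arm with a two-finger parallel gripper is mounted at the origin on the work surface. World frame = base frame: x ahead of the robot, y to its left, z up, the work surface at z = 0. Lengths are in m, angles in rad, forces in N, time in s.
With the tool pointing down it reaches from about 0.35 to 0.775 m from the base axis. Payload 5.5 kg.
Tool frame: the origin (TCP) lies midway between the tips of the shut fingers; the grasp point (between the pads) lies 19 mm behind it; z points along the fingers, y is the direction in which the jaws open and shut (so a half turn about z gives the same grasp; the last joint's range is limited). The gripper opens to 85 mm and grips with 20 to 120 N. Pads are 22 mm wide; open, the fingers measure 114 mm over their backs; the gripper's body (76 mm by 85 mm) begins 54 mm behind the grasp point. The pads swing forward as they close: fully open they stand 13 mm farther back than shut.
Start: joints at [1.171, 0.313, 0.046, 1.304, 0, 1.431], TCP at [0.148, 0.556, 0.231] pointing down, gripper open.
Joint ranges: [-2.76, 2.76], [-0.86, 1.69], [-1.03, 1.26], [-2.2, 2.34], [-1.47, 1.5], [-3.14, 3.14]. Speed limits (rad/s): [2.57, 2.57, 3.14, 3.14, 3.14, 3.14].

### API

Orientations are given as a unit quaternion [w, x, y, z].
In Python, from workcell import env gives the robot as it stands.
- The arm moves only by the shell command python3 -m pendant 'ROWS' [FORCE]. ROWS is JSON, a list of rows, each a list of 3 entries, a list of its own where there are three numbers: the shift along the tool's x, y, z each as a share of 20 mm, from -1 to 1, then the turn about the tool's z as a share of 6 degrees, from -1 to 1, then the closure, from -1 (fully open) to 1 (shut). In form: [[[tx, ty, tz], turn, claw], ...]. A call has 1 to 12 rows; each row shifts and turns the commanded pose from where the row before left it, along the tool's axes as they then stand; what a row does not reach is not made up. A row lasts 1/8 s, in which the tool goes at most 62.5 mm and 10.7 degrees, less where a joint would pass 70% of its speed; a pose out of reach is approached as far as the arm can. A call with a number of a shift or a turn outside -1 to 1 is refused whole. A call with a gripper value outside its range is refused whole. The fingers move at their own pace and stop on an object; FORCE is the grip in N (left out, the last holds). Time passes only in rows, so rows that do not move let the fingers close. It gives the time, the measured TCP pose, the force and the opening at its end, in the units of the state.
- env.get_state(): the state, without advancing time (a new reading comes with each control period).
- env.read_camera(name): name is "side" or "top" or "wrist"; returns a dict with "color" (480x640x3 uint8, blue, green, red), "mtx" (3x3 intrinsics, pixels), "k1" (the pictures are not rectified: a ray, as slopes to the right and down, at radius r is drawn at 1 + k1 r^2 times it, then the intrinsics apply), "view" (4x4, takes a point from world to camera coordinates). Camera axes: x right, y down, z forward; pixel columns grow to the right and rows downward; lengths in m; the calibration is good to about 2 mm. A picture is of the moment at which its call begins. There is no depth.
- env.hand_in(): hands the job in, once; it reports no verdict.
Trained networks look in the newest picture that a camera, given by its name, has taken for a name from the list of things; names that differ only in an ending like _2 or _b are one class to them, and where a whole thing is asked for, a point or a joint stands for the part that bears it (a point fixed in the world has none). Each returns a list of dicts, best first, with "p" (0 to 1); they miss things now and then, are a little off and sometimes report something else, mostly with a low value. They report only what shows in the picture. A call takes as long as a camera call. They do not tell look-alikes from the thing itself.
- env.boxes_of(camera, thing): "location" ([column, row] in pixels, amid what is visible of it).
- env.cut_out(camera, thing): "region" (480x640 bool, what is visible of it) and "location" ([column, row] in pixels, amid what is visible of it).
The state is a dict: "clock": time; "joint_pos": joint angles; "qvel": joint speeds; "tau": joint torques, N m; "tcp_pos": TCP position; "orientation": TCP orientation; "wrist_force": force on the tool from outside, world axes, zero at the start; "ft_torque": the same for the moment, N m; "finger_gap": finger opening in m.
Only numpy, scipy, OpenCV 4.12 (cv2) and the standard library are available. Lean on these libraries where they do the work, as an engineer would, in place of code of your own. Each camera call takes 0.05 s, during which the arm holds its last target.

## Working session

There is one attempt and no reset: what is moved stays moved. The work goes in short steps, Python scripts to look and compute and a shell command to move; the robot and the scene stay as the last step left them, time stands still between calls to the robot, and variables do not carry over. Pictures are saved under pics/ and viewed, and the job is handed in when it is done.

```bash
ls; mkdir -p pics; python3 - <<'E'
from workcell import env
import cv2
s=env.get_state(); print(s)
for n in ["side","top","wrist"]:
    r=env.read_camera(n); cv2.imwrite(f"pics/{n}0.png",r["color"]); print(n,r["mtx"].tolist(),r["k1"],r["view"].tolist())
print(env.get_state()["clock"])
E
```

```text
pics
{'clock': 0.0, 'joint_pos': array([ 1.17136276e+00,  3.14039257e-01,  4.49603327e-02,  1.30359182e+00,
       -1.24444873e-05,  1.43119987e+00]), 'qvel': array([-0.00118755, -0.00013286, -0.00130935,  0.00019201,  0.00058029,
       -0.00048349]), 'tau': array([ 1.09995552e-03, -4.80627429e+01,  2.98533672e+01,  1.93456491e-02,
       -1.33799786e-04, -2.18037513e-05]), 'tcp_pos': array([0.14753866, 0.55521418, 0.23037914]), 'orientation': array([-2.43547392e-04,  1.29553320e-01,  9.91572014e-01, -9.05032657e-04]), 'wrist_force': array([-8.69282746e-05,  7.17792972e-01,  1.02341884e+00]), 'ft_torque': array([ 0.00776826, -0.00036327,  0.06118141]), 'finger_gap': 0.08497955860701603}
side [[474.71095188864615, 0.0, 327.2426062176612], [0.0, 474.71095188864615, 240.15938816293922], [0.0, 0.0, 1.0]] 0.020254205262011975 [[0.7798304380574277, -0.625955145741968, 0.006681571545079409, -0.38763660239706255], [-0.43354791330368025, -0.5477625186948302, -0.7155364630702762, 0.28282483784867934], [0.45155364548321936, 0.5551003320411974, -0.6985434321633608, 1.0249258776752448], [0.0, 0.
[... 158 characters left out ...]
130108844834, -0.9999061638238116, -0.008666597110894386, 0.01618042764639916], [-0.9940462516704928, -0.009606241370335828, -0.10853464730940991, 0.5220030285021778], [0.10844120940941573, 0.009766456567445986, -0.9940548880358365, 1.1096429115472948], [0.0, 0.0, 0.0, 1.0]]
wrist [[357.69471847163044, 0.0, 320.0897808494484], [0.0, 357.69471847163044, 237.73111259981468], [0.0, 0.0, 1.0]] -0.03501065490553886 [[0.25780643608119785, 0.9661942233897234, -0.0021363996444088533, -0.5741489516826324], [0.9276366576430339, -0.2468986072107843, 0.2802343825340421, -0.035824842537837916], [0.2702333675029273, -0.07422803005404567, -0.9599292300176737, 0.3785491490955679], [0.0, 0.0, 0.0, 1.0]]
0.15
```

View pics/top0.png

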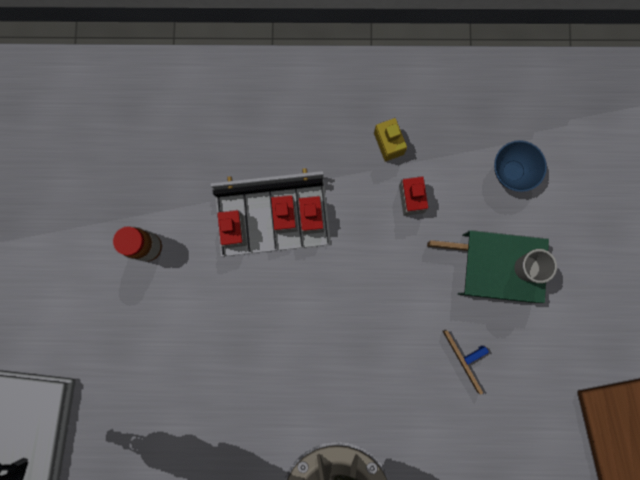

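View pics/side0.png

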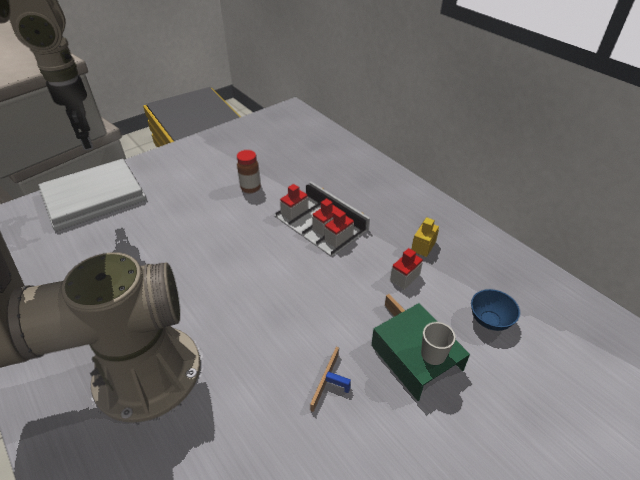

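View pics/wrist0.png

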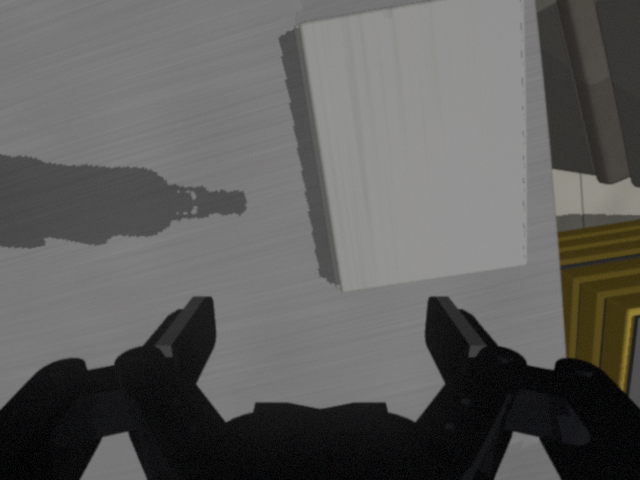

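Top view: there are two red-lidded box groups. Three boxes stand in the rack (230,227), (284,212), (311,213), and a lone red one at (415,195) is the spare; the yellow one at (391,139) is not meant. Of the two straightedges, the one with its end at (447,245) sticking out of the riser is meant, and the small one at (465,360) is a look-alike. I'll enlarge a crop to confirm this and then measure.

```bash
cat > h.py <<'E'
from workcell import env
import numpy as np, cv2
def K(r): return r["mtx"]
def ray(r,px):
    d=np.array([r["k1"],0,0,0],float)
    # model x_d = x(1+k1 r^2): OpenCV same
    p=cv2.undistortPoints(np.array([[px]],float),np.array(r["mtx"]),d)[0,0]
    V=np.array(r["view"]);R=V[:3,:3];t=V[:3,3]
    return -R.T@t, R.T@np.array([p[0],p[1],1.0])
def atz(r,px,z):
    c,d=ray(r,px); return c+d*(z-c[2])/d[2]
def proj(r,P):
    V=np.array(r["view"]); P=np.atleast_2d(np.asarray(P,float))
    rv,_=cv2.Rodrigues(V[:3,:3])
    q,_=cv2.projectPoints(P.reshape(-1,1,3),rv,V[:3,3],np.array(r["mtx"]),np.array([r["k1"],0,0,0],float))
    return q[:,0]
def tri(obs):
    A=np.zeros((3,3));b=np.zeros(3)
    for r,px in obs:
        c,d=ray(r,px);d=d/np.linalg.norm(d);M=np.eye(3)-np.outer(d,d);A+=M;b+=M@c
    return np.linalg.solve(A,b)
E
python3 - <<'E'
from h import *
r=env.read_camera("top"); s=env.read_camera("side")
import pickle; pickle.dump((r,s),open("p0.pkl","wb"))
def crop(im,x0,y0,w,h,n,k): cv2.imwrite(n,cv2.resize(im[y0:y0+h,x0:x0+w],None,fx=k,fy=k,interpolation=cv2.INTER_CUBIC))
crop(r["color"],205,160,135,105,"pics/rack.png",5.5)
crop(r["color"],370,110,190,200,"pics/right.png",3)
crop(s["color"],260,160,200,200,"pics/siderack.png",3)
for n in ["box1","straightedge","riser"]:
  for cam in ["top","side"]:
    print(n,cam,[(np.round(d["location"]).tolist(),round(d["p"],2)) for d in env.boxes_of(cam,n)])
E
```

```text
box1 top [([285.0, 212.0], 0.82), ([232.0, 230.0], 0.73), ([312.0, 217.0], 0.56)]
box1 side [([292.0, 201.0], 0.79), ([322.0, 215.0], 0.73), ([337.0, 227.0], 0.7)]
straightedge top [([469.0, 358.0], 0.94), ([448.0, 242.0], 0.68)]
straightedge side [([392.0, 307.0], 0.78), ([329.0, 378.0], 0.66)]
riser top [([136.0, 243.0], 0.7), ([501.0, 264.0], 0.66)]
riser side [([411.0, 349.0], 0.76), ([294.0, 202.0], 0.37)]
```

View pics/rack.png

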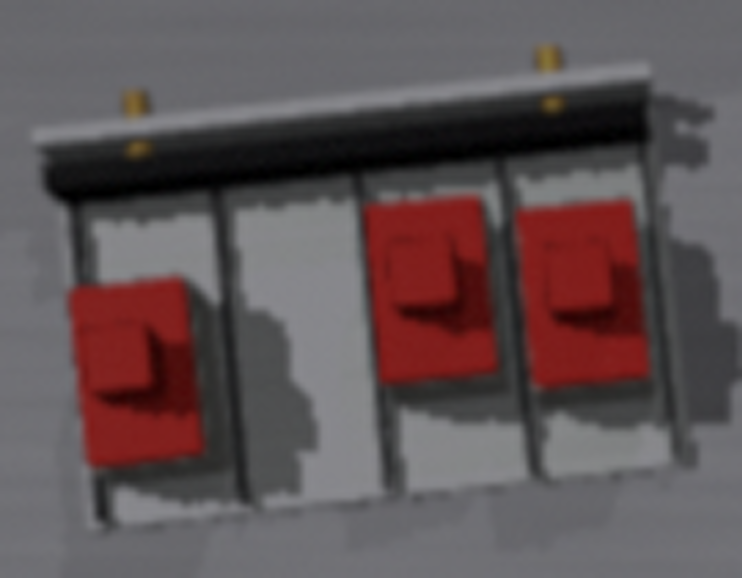

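View pics/right.png

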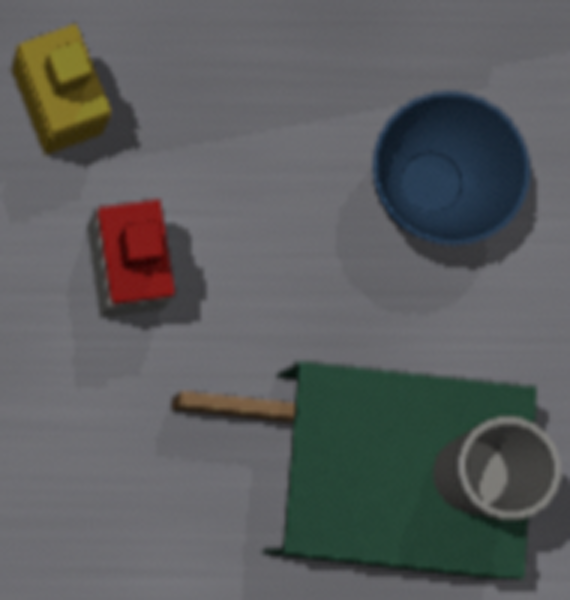

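View pics/siderack.png

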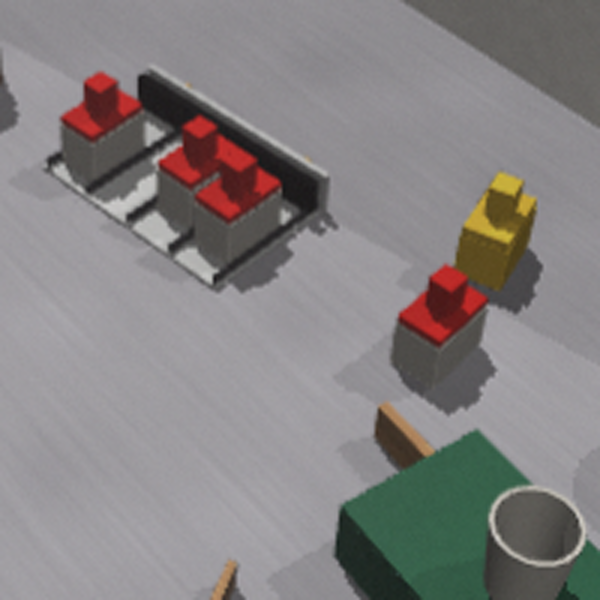

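```bash
cat > fit.py <<'E'
from h import *
from scipy.optimize import minimize
def fill(r,hulls,k=4):
    m=np.zeros((480*1,640*1),np.uint8)
    M=np.zeros((480,640),np.uint8)
    for P in hulls:
        q=proj(r,P); h=cv2.convexHull(q.astype(np.float32))
        cv2.fillPoly(M,[np.round(h*16).astype(np.int32)],255,lineType=cv2.LINE_AA,shift=4)
    return M/255.
def bx(x0,x1,y0,y1,z0,z1): return np.array([[a,b,c] for a in(x0,x1) for b in(y0,y1) for c in(z0,z1)],float)
def pose(P,x,y,a,z=0):
    c,s=np.cos(a),np.sin(a); return P@np.array([[c,s,0],[-s,c,0],[0,0,1]])+[x,y,z]
def redmask(im):
    b,g,r=[im[...,i].astype(float) for i in range(3)]
    return ((r>60)&(r>2.2*g)&(r>2.2*b)).astype(float)
LID=bx(-.035,.035,-.023,.023,.054,.060); KN=bx(-.012,.012,-.012,.012,.060,.094)
def fitred(views,g,z=0,win=45,a0=0):
    ms=[]
    for r in views:
        c=proj(r,[[g[0],g[1],.07+z]])[0]; m=redmask(r["color"]); w=np.zeros_like(m)
        x,y=int(c[0]),int(c[1]); w[max(0,y-win):y+win,max(0,x-win):x+win]=1
        ms.append((m,w))
    def cost(p):
        t=0
        for r,(m,w) in zip(views,ms):
            f=fill(r,[pose(LID,*p,z),pose(KN,*p,z)]); t+=np.sum(w*(f-m)**2)
        return t
    best=None
    for a in (a0-.15,a0,a0+.15):
        s=minimize(cost,[g[0],g[1],a],method="Nelder-Mead",options=dict(initial_simplex=np.array([[g[0],g[1],a],[g[0]+.01,g[1],a],[g[0],g[1]+.01,a],[g[0],g[1],a+.1]]),xatol=1e-5,fatol=.01))
        if best is None or s.fun<best.fun: best=s
    return best.x,best.fun
E
python3 - <<'E'
from fit import *
import pickle
r,s=pickle.load(open("p0.pkl","rb"))
for n,px in dict(L=(230,227),c=(284,212),R=(311,213),spare=(415,195)).items():
    g=atz(r,px,.07)
    # isolate: zero other reds by small window
    for nm,v in (("top",[r]),("side",[s])) :
        w=15 if nm=="top" else 22
        if nm=="side": pass
        b,f=fitred(v,g,win=17 if n!="spare" else 30)
        print(n,nm,np.round(b,4),np.degrees(b[2]).round(1),round(f,1))
P=lambda cx,cy:(205+cx/5.5-.4,160+cy/5.5-.4)
# fins front ends (top z=.014)
for c in [(248,505),(393,490),(537,473),(682,460)]: print("fin front",atz(r,P(*c),.014).round(4))
for c in [(100,527),(672,465)]: print("base front corner",atz(r,P(*c),.004).round(4))
for c in [(45,190),(645,140)]: print("bar top front",atz(r,P(*c),.044).round(4))
Q=lambda cx,cy:(370+cx/3-.3,110+cy/3-.3)
for c in [(180,393),(295,403),(172,408),(293,418)]: print("blade",atz(r,Q(*c),.040).round(4))
for c in [(300,363),(535,388),(522,577),(287,552)]: print("riser roof",atz(r,Q(*c),.066).round(4))
for c in [(446,331),(484,392)]: print("decoy",atz(r,c,.03).round(4))
print("jar",atz(r,(130,240),.12).round(3),"cup",atz(r,(540,267),.136).round(3),"bowl",atz(r,(520,166),.05).round(3),"yellow",atz(r,(393,130),.094).round(3))
E
```

```text
L top [0.5467 0.2257 0.1075] 6.2 137.3
L side [0.5569 0.2311 0.134 ] 7.7 74.2
c top [0.5797 0.116  0.0873] 5.0 96.9
c side [ 0.5882  0.1135 -0.0262] -1.5 175.6
R top [0.5785 0.0586 0.0603] 3.5 135.3
R side [ 0.5888  0.0737 -0.1074] -6.2 230.1
spare top [ 0.6229 -0.1549  0.19  ] 10.9 177.3
spare side [ 0.6283 -0.1543  0.211 ] 12.1 77.3
fin front [0.5055 0.1883 0.014 ]
fin front [0.5118 0.1325 0.014 ]
fin front [0.5189 0.077  0.014 ]
fin front [0.5245 0.0212 0.014 ]
base front corner [0.4973 0.2471 0.004 ]
base front corner [0.5236 0.0251 0.004 ]
bar top front [0.6221 0.2639 0.044 ]
bar top front [0.6434 0.0363 0.044 ]
blade [ 0.529  -0.1883  0.04  ]
blade [ 0.5228 -0.2673  0.04  ]
blade [ 0.5185 -0.1827  0.04  ]
blade [ 0.5124 -0.2657  0.04  ]
riser roof [ 0.5471 -0.2647  0.066 ]
riser roof [ 0.5316 -0.4219  0.066 ]
riser roof [ 0.4051 -0.4091  0.066 ]
riser roof [ 0.42   -0.2538  0.066 ]
decoy [ 0.3441 -0.2216  0.03  ]
decoy [ 0.2229 -0.2967  0.03  ]
jar [0.515 0.404 0.12 ] cup [ 0.47  -0.377  0.136] bowl [ 0.686 -0.375  0.05 ] yellow [ 0.747 -0.107  0.094]
```

```bash
python3 - <<'E'
from fit import *
import pickle
r,s=pickle.load(open("p0.pkl","rb"))
def draw(v,items):
    k=6; im=cv2.resize(v["color"],None,fx=k,fy=k,interpolation=cv2.INTER_CUBIC)
    for P in items:
        q=cv2.convexHull(proj(v,P).astype(np.float32)); cv2.polylines(im,[np.int32((q+.5)*k)],True,(0,255,0),1)
    return im,k
b=(.6229,-.1549,.19)
im,k=draw(r,[pose(LID,*b),pose(KN,*b)])
A=im[170*k:225*k,390*k:445*k]
im2,k=draw(s,[pose(LID,*b),pose(KN,*b)])
B=im2[240*k:295*k,380*k:435*k]
cv2.imwrite("pics/ov.png",np.hstack([A,B]))
m=redmask(r["color"]);
c=r["color"]; print(c[195,412],c[205,415],c[192,420], m[180:215,400:430].sum(), redmask(s["color"])[240:295,380:435].sum())
E
```

```text
[13 13 77] [ 24  26 123] [ 26  28 130] 602.0 414.0
```

View pics/ov.png

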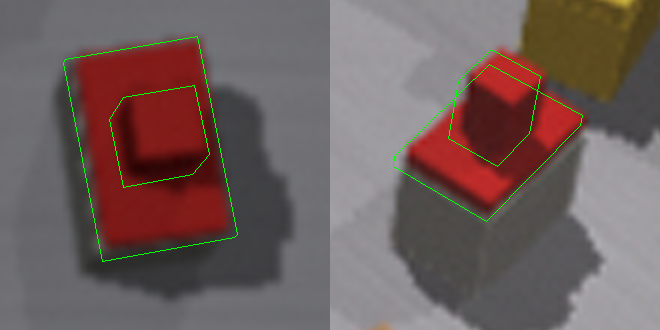

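```bash
python3 - <<'E'
from fit import *
import fit,pickle
r,s=pickle.load(open("p0.pkl","rb"))
for i in (0,.001,.002,.003,.004):
  fit.LID=bx(-.035+i,.035-i,-.023+i,.023-i,.054,.060)
  for nm,v in (("top",[r]),("side",[s]),("both",[r,s])):
    b,f=fitred(v,(.623,-.155),win=30,a0=.15); print(i,nm,b.round(4),np.degrees(b[2]).round(1),round(f,1))
E
```

```text
0 top [ 0.6236 -0.157   0.1467] 8.4 171.9
0 side [ 0.628  -0.1537  0.2901] 16.6 76.4
0 both [ 0.6256 -0.1559  0.2846] 16.3 252.8
0.001 top [ 0.6247 -0.155   0.1537] 8.8 116.3
0.001 side [ 0.6267 -0.1555  0.2578] 14.8 56.7
0.001 both [ 0.6239 -0.156   0.2021] 11.6 188.7
0.002 top [ 0.6239 -0.1561  0.1473] 8.4 76.1
0.002 side [ 0.6249 -0.156   0.2043] 11.7 38.0
0.002 both [ 0.6249 -0.1558  0.2022] 11.6 116.3
0.003 top [ 0.6244 -0.1556  0.157 ] 9.0 44.3
0.003 side [ 0.6268 -0.1554  0.1579] 9.0 28.5
0.003 both [ 0.6251 -0.1559  0.1338] 7.7 81.6
0.004 top [ 0.6247 -0.1558  0.1599] 9.2 44.4
0.004 side [ 0.6251 -0.1558  0.1204] 6.9 24.7
0.004 both [ 0.6248 -0.1557  0.1409] 8.1 72.0
```

```bash
python3 - <<'E'
from fit import *
import fit,pickle
i=.0035
fit.LID=bx(-.035+i,.035-i,-.023+i,.023-i,.054,.060)
r,s=pickle.load(open("p0.pkl","rb"))
a=.1133; C=np.array([.5865,.1411])
R=np.array([[np.cos(a),-np.sin(a)],[np.sin(a),np.cos(a)]])
# joint fit all three in both views
def run(v):
    ms=[]
    for q in v:
        c=proj(q,[[.58,.14,.07]])[0]; m=redmask(q["color"]); w=np.zeros_like(m); x,y=map(int,c)
        W=70 if q is r else 60
        w[y-40:y+50,x-W:x+W]=1; w[:, :0]=0; ms.append((m,w))
    def cost(p):
        t=0
        for q,(m,w) in zip(v,ms):
            H=[]
            for k in range(3): H+= [pose(LIDi,*p[3*k:3*k+3],.004),pose(KN,*p[3*k:3*k+3],.004)]
            t+=np.sum(w*(fill(q,H)-m)**2)
        return t
    LIDi=fit.LID
    p=np.array([.548,.2246,a,.5815,.115,a,.580,.0586,a])
    for _ in range(3):
        o=minimize(cost,p,method="Powell",options=dict(xtol=1e-4,ftol=1e-4)) if 0 else minimize(cost,p,method="Nelder-Mead",options=dict(maxiter=2500,initial_simplex=np.vstack([p]+[p+np.eye(9)[k]*(.006 if k%3<2 else .06) for k in range(9)]))); p=o.x
    return p.reshape(3,3),o.fun
for n,v in (("top",[r]),("side",[s]),("both",[r,s])):
    p,f=run(v); print(n,round(f,1))
    for q in p: print(q.round(4), "rack:",(R.T@(q[:2]-C)).round(4), round(np.degrees(q[2]-a),1))
# overlay of rack
k=5; im=cv2.resize(r["color"],None,fx=k,fy=k,interpolation=cv2.INTER_CUBIC)
im2=cv2.resize(s["color"],None,fx=k,fy=k,interpolation=cv2.INTER_CUBIC)
for y in (-.112,-.056,0,.056,.112):
    P=pose(bx(-.075,.075,y-.0015,y+.0015,.014,.014),C[0],C[1],a)
    for v,I in((r,im),(s,im2)): cv2.polylines(I,[np.int32((cv2.convexHull(proj(v,P).astype(np.float32))+.5)*k)],True,(0,255,0),1)
cv2.imwrite("pics/rk.png",np.vstack([im[165*k:260*k,205*k:335*k]]))
cv2.imwrite("pics/rk2.png",np.vstack([im2[170*k:260*k,265*k:375*k]]))
E
```

```text
top 133.7
[0.5502 0.2234 0.1486] rack: [-0.0268  0.0859] 2.0
[0.5815 0.1152 0.1234] rack: [-0.0079 -0.0251] 0.6
[0.581  0.0583 0.1254] rack: [-0.0148 -0.0817] 0.7
side 65.4
[0.5526 0.2229 0.1184] rack: [-0.0245  0.0851] 0.3
[0.5864 0.1149 0.1011] rack: [-0.003 -0.026] -0.7
[0.5841 0.0584 0.1305] rack: [-0.0117 -0.0819] 1.0
both 241.9
[0.5506 0.2236 0.1404] rack: [-0.0264  0.086 ] 1.6
[0.5824 0.1151 0.1151] rack: [-0.007  -0.0254] 0.1
[0.5826 0.0585 0.1172] rack: [-0.0132 -0.0817] 0.2
```

View pics/rk.png

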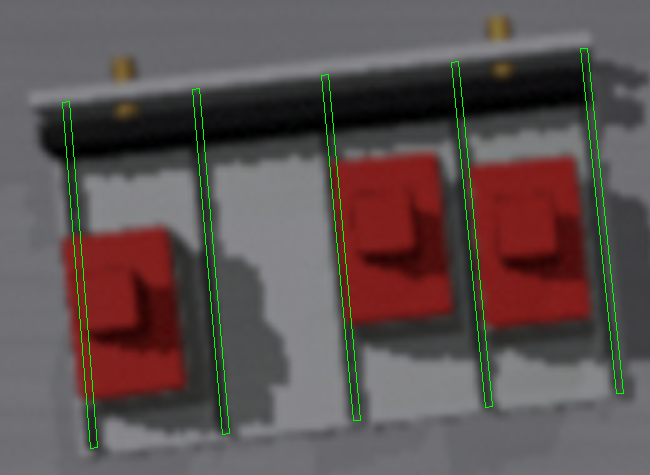

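View pics/rk2.png

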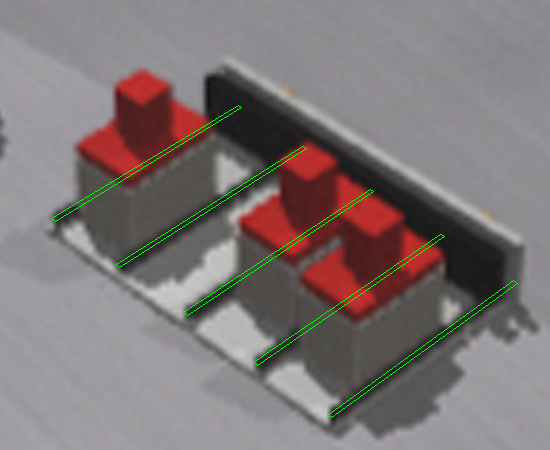

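```bash
python3 -m pendant '[[[-0.98,-0.86,0],0,-1],[[-0.98,-0.86,0],0,-1],[[-0.98,-0.86,0],0,-1],[[-0.98,-0.86,0],0,-1],[[-0.98,-0.86,0],0,-1],[[-0.98,-0.86,0],0,-1],[[-0.98,-0.86,0],0,-1],[[-0.98,-0.86,0],0,-1],[[-0.98,-0.86,0],0,-1],[[-0.98,-0.86,0],0,-1],[[-0.98,-0.86,0],0,-1],[[-0.98,-0.86,0],0,-1]]'
python3 -m pendant '[[[-0.98,-0.86,0],0,-1],[[-0.98,-0.86,0],0,-1],[[-0.98,-0.86,0],0,-1],[[-0.98,-0.86,0],0,-1],[[-0.98,-0.86,0],0,-1],[[-0.98,-0.86,0],0,-1],[[-0.98,-0.86,0],0,-1],[[-0.98,-0.86,0],0,-1],[[-0.98,-0.86,0],0,-1],[[-0.98,-0.86,0],0,-1],[[-0.98,-0.86,0],0,-1],[[-0.98,-0.86,0],0,-1]]'
```

```text
clock: 2.05
tcp_pos: [0.3225, 0.2951, 0.2315]
orientation: [0.0, 0.13, 0.992, 0.0]
wrist_force: [0.2, 0.8, 0.5]
finger_gap: 0.0856
clock: 3.55
tcp_pos: [0.4968, 0.0352, 0.2314]
orientation: [0.0, 0.13, 0.992, 0.0]
wrist_force: [0.1, 0.4, -0.7]
finger_gap: 0.0855
```

```bash
python3 -m pendant '[[[-0.96,-0.84,0],0,-1],[[-0.96,-0.84,0],0,-1],[[-0.96,-0.84,0],0,-1],[[-0.96,-0.84,0],0,-1],[[-0.96,-0.84,0],0,-1],[[-0.96,-0.84,0],0,-1],[[-0.96,-0.84,0],0,-1],[[-0.96,-0.84,0],0,-1],[[-0.96,-0.84,0],0,-1]]'
python3 -m pendant '[[[0,0,0.3],1,-1],[[0,0,0.3],1,-1],[[0,0,0.3],1,-1],[[0,0,0.3],1,-1],[[0,0,0.3],1,-1],[[0,0,0.3],1,-1],[[0,0,0.3],1,-1],[[0,0,0.3],1,-1],[[0,0,0.3],1,-1],[[0,0,0.3],1,-1],[[0,0,0.3],1,-1]]'
python3 - <<'E'
from h import *
w=env.read_camera("wrist"); cv2.imwrite("pics/w1.png",w["color"])
st=env.get_state();print(st["joint_pos"],st["tcp_pos"],w["view"])
q=st["orientation"];print("jaw dir",np.degrees(np.arctan2(2*q[2]**2-1,2*q[1]*q[2])))
import pickle; pickle.dump(w,open("w1.pkl","wb"))
E
```

```text
clock: 4.68
tcp_pos: [0.6252, -0.1559, 0.231]
orientation: [-0.0, 0.13, 0.992, 0.0]
wrist_force: [-0.1, 0.5, -0.4]
finger_gap: 0.0855
clock: 6.05
tcp_pos: [0.6247, -0.1552, 0.1648]
orientation: [-0.0, 0.65, 0.76, 0.0]
wrist_force: [0.6, 0.2, 0.3]
finger_gap: 0.0854
[-3.68190239e-01  4.71942452e-01  1.16420725e-01  1.21679115e+00
  1.16105328e-04  1.05008931e+00] [ 0.62432431 -0.15506938  0.16390616] [[ 9.88065143e-01  1.54033737e-01  9.38986834e-04 -5.93497899e-01]
 [ 1.47616262e-01 -9.48605992e-01  2.79921617e-01 -2.56929566e-01]
 [ 4.40081012e-02 -2.76442182e-01 -9.60022399e-01  2.43796057e-01]
 [ 0.00000000e+00  0.00000000e+00  0.00000000e+00  1.00000000e+00]]
jaw dir 8.738529670768918
```

View pics/w1.png

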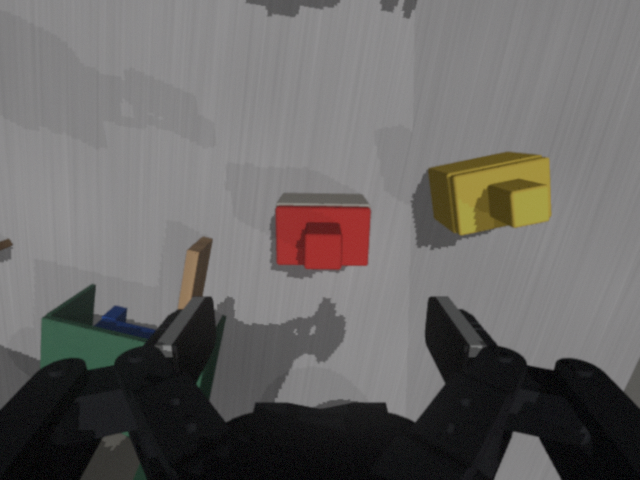

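Wrist view: the red spare at (322,237) is square to the jaws, with its knob top spanning (305–343, 228–269). The yellow look-alike is well away to the right at (490,193). I also see the blue handle under the green riser at (130,322).

```bash
python3 - <<'E'
from h import *
import pickle
w=pickle.load(open("w1.pkl","rb"))
for c in [(305,229),(341,229),(305,269),(343,269)]: print(atz(w,c,.094).round(4))
for c in [(276,206),(369,207),(276,266),(369,266)]: print("lid",atz(w,c,.060).round(4))
E
```

```text
[ 0.6133 -0.142   0.094 ]
[ 0.6352 -0.1386  0.094 ]
[ 0.6171 -0.168   0.094 ]
[ 0.6409 -0.1643  0.094 ]
lid [ 0.5908 -0.1378  0.06  ]
lid [ 0.6553 -0.1285  0.06  ]
lid [ 0.5962 -0.1823  0.06  ]
lid [ 0.6638 -0.1718  0.06  ]
```

```bash
python3 -m pendant '[[[0,0.08,1],0,-1],[[0,0,1],0,-1],[[0,0,1],0,-1],[[0,0,1],0,-1],[[0,0,0.9],0,-1],[[0,0,0],0,0],[[0,0,0],0,1],[[0,0,0],0,1],[[0,0,0],0,1],[[0,0,0],0,1]]' 30
```

```text
clock: 7.35
tcp_pos: [0.6267, -0.1547, 0.0684]
orientation: [0.001, 0.649, 0.761, 0.0]
wrist_force: [0.0, 0.1, 4.6]
finger_gap: 0.0233
```

```bash
python3 -m pendant '[[[0,0,-0.5],0,1],[[0,0,-1],0,1],[[0,0,-1],0,1],[[0,0,-1],0,1],[[0,0,-1],0,1],[[0,0,-1],0,1],[[0.5,0,-1],0,1],[[1,0,0],0,1],[[1,0,0],0,1],[[1,0,0],0,1],[[1,0,0],0,1]]'
python3 -m pendant '[[[1,0,0],0,1],[[1,0,0],0,1],[[1,0,0],0,1],[[1,-0.1,0],0,1],[[1,-0.1,0],0,1],[[1,-0.1,0],0,1],[[1,-0.1,0],0,1],[[1,0,0],0,1],[[1,0,0],0,1],[[1,0,0],0.37,1],[[1,0,0],0,1],[[0.85,0,0],0,1]]'
python3 - <<'E'
from h import *
import pickle
w=env.read_camera("wrist"); cv2.imwrite("pics/w2.png",w["color"]);pickle.dump(w,open("w2.pkl","wb"))
t=env.read_camera("top"); pickle.dump(t,open("t2.pkl","wb")); cv2.imwrite("pics/t2.png",cv2.resize(t["color"][150:270,200:360],None,fx=5,fy=5,interpolation=cv2.INTER_CUBIC))
st=env.get_state();q=st["orientation"];print(st["tcp_pos"],"jaw dir",np.degrees(np.arctan2(2*q[2]**2-1,2*q[1]*q[2])),st["finger_gap"])
E
```

```text
clock: 8.72
tcp_pos: [0.611, -0.0636, 0.1965]
orientation: [-0.001, 0.648, 0.761, -0.0]
wrist_force: [0.5, -1.3, -0.9]
finger_gap: 0.0233
clock: 10.22
tcp_pos: [0.5676, 0.1689, 0.1973]
orientation: [0.0, 0.663, 0.749, 0.0]
wrist_force: [0.5, 0.1, -1.3]
finger_gap: 0.0232
[0.56749585 0.16938552 0.19724444] jaw dir 7.047178383265659 0.023423724994560635
```

View pics/w2.png

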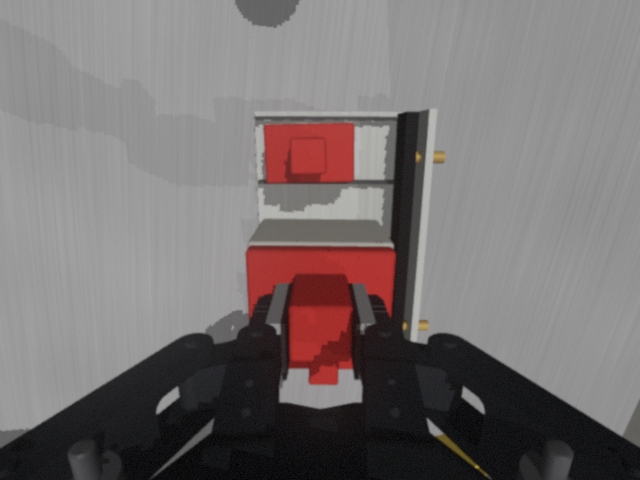

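View pics/t2.png

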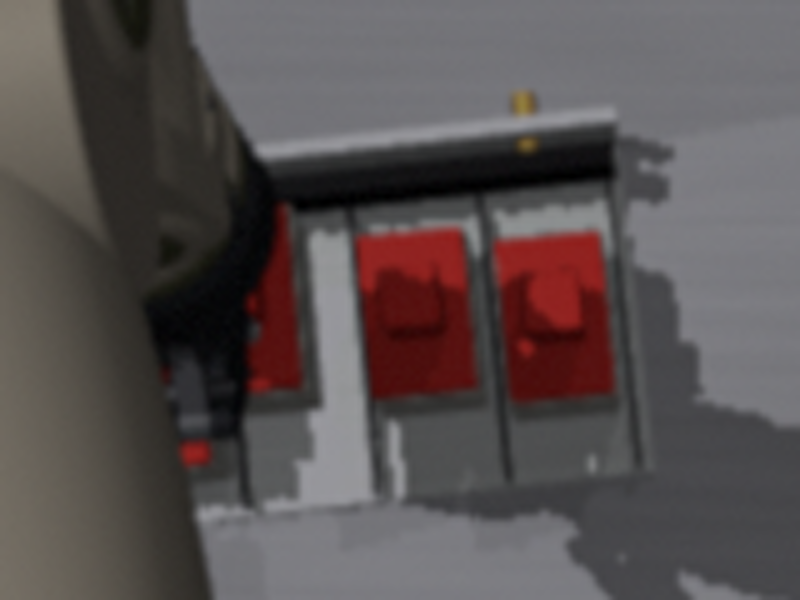

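```bash
python3 - <<'E'
from h import *
import pickle
w=pickle.load(open("w2.pkl","rb"))
im=cv2.resize(w["color"][100:260,240:450],None,fx=3.8,fy=3.8,interpolation=cv2.INTER_CUBIC); cv2.imwrite("pics/w2c.png",im)
a=.1133; C=np.array([.5865,.1411]); R=np.array([[np.cos(a),-np.sin(a)],[np.sin(a),np.cos(a)]])
for c in [(258,181.5),(396,182),(262,121.5),(398,121)]: 
    p=atz(w,c,.014); print(p.round(4),(R.T@(p[:2]-C)).round(4))
E
```

```text
[0.5084 0.1915 0.014 ] [-0.0719  0.0589]
[0.6327 0.206  0.014 ] [0.0533 0.0593]
[0.508  0.2438 0.014 ] [-0.0664  0.1109]
[0.6251 0.2584 0.014 ] [0.0517 0.1122]
```

View pics/w2c.png

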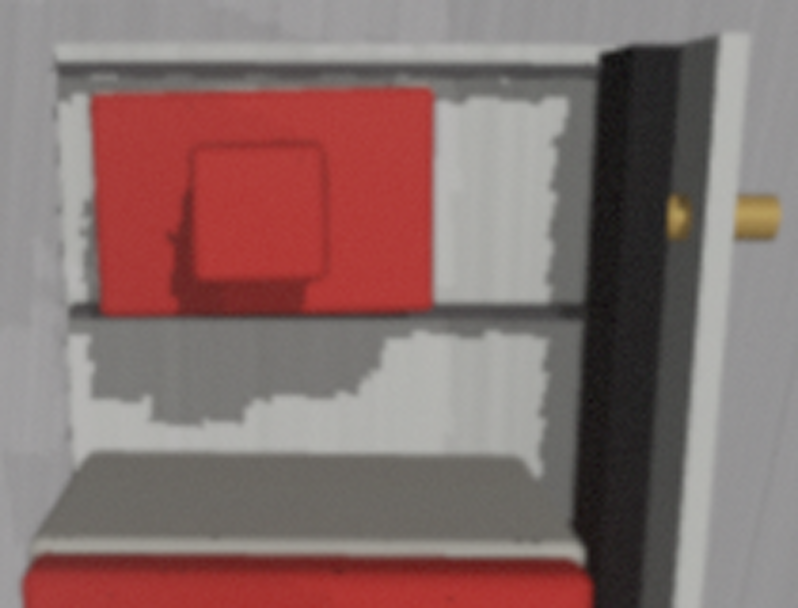

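```bash
python3 - <<'E'
from h import *
import pickle
w=pickle.load(open("w2.pkl","rb"))
a=.1133; C=np.array([.5865,.1411]); R=np.array([[np.cos(a),-np.sin(a)],[np.sin(a),np.cos(a)]])
f=lambda c,z:(lambda p:(p.round(4),(R.T@(p[:2]-C)).round(4)))(atz(w,(240+c[0]/3.8-.4,100+c[1]/3.8-.4),z))
for n,c,z in [("lid far L",(30,562),.189),("lid far R",(585,562),.189),("body top far L",(32,545),.183),("body top far R",(582,545),.183),("body bottom far L",(92,453),.129),("body bottom R",(520,457),.129),
 ("fin56 top edge L",(75,306),.014),("fin56 top edgeR",(580,306),.014),("fin112 outer L",(60,62),.014),("fin112 outer R",(595,64),.014),("sheet outer L",(55,46),.004),("sheet outer R",(600,46),.004),("knob1 cx",(258,212),.098)]: print(n,*f(c,z))
E
```

```text
lid far L [0.5331 0.1878 0.189 ] [-0.0478  0.0525]
lid far R [0.597  0.1956 0.189 ] [0.0166 0.0529]
body top far L [0.5321 0.188  0.183 ] [-0.0487  0.0527]
body top far R [0.5978 0.1959 0.183 ] [0.0174 0.0531]
body bottom far L [0.5314 0.1865 0.129 ] [-0.0496  0.0513]
body bottom R [0.5989 0.194  0.129 ] [0.0183 0.0511]
fin56 top edge L [0.5095 0.1928 0.014 ] [-0.0707  0.0601]
fin56 top edgeR [0.629  0.2073 0.014 ] [0.0497 0.061 ]
fin112 outer L [0.5019 0.2477 0.014 ] [-0.072   0.1155]
fin112 outer R [0.6229 0.262  0.014 ] [0.0498 0.116 ]
sheet outer L [0.4987 0.2514 0.004 ] [-0.0747  0.1195]
sheet outer R [0.6253 0.2668 0.004 ] [0.0528 0.1205]
knob1 cx [0.5526 0.2249 0.098 ] [-0.0242  0.0871]
```

```bash
python3 -m pendant '[[[0.03,0,1],0,1],[[0,0,1],0,1],[[0,0,1],0,1],[[0,0,1],0,1],[[0,0,0.9],0,1],[[0,0,0.5],0,1],[[0,0,0.5],0,1],[[0,0,0.2],0,1],[[0,0,0],0,1]]'
```

```text
clock: 11.45
tcp_pos: [0.5678, 0.168, 0.0753]
orientation: [0.0, 0.663, 0.748, 0.0]
wrist_force: [0.3, 0.6, -1.8]
finger_gap: 0.0235
```

```bash
python3 -m pendant '[[[0,0,0.13],0,1],[[0,0,0],0,1],[[0,0,0],0,-0.3],[[0,0,0],0,-1],[[0,0,0],0,-1],[[0,0,0],0,-1]]'
python3 -m pendant '[[[0,0,-0.5],0,-1],[[0,0,-1],0,-1],[[0,0,-1],0,-1],[[0,0,-1],0,-1],[[0,0,-1],0,-1]]'
python3 - <<'E'
from h import *
import pickle
w=env.read_camera("wrist"); cv2.imwrite("pics/w3.png",w["color"]);pickle.dump(w,open("w3.pkl","wb"))
E
```

```text
clock: 12.2
tcp_pos: [0.5678, 0.1681, 0.0728]
orientation: [0.0, 0.663, 0.748, 0.0]
wrist_force: [0.4, 0.6, -1.4]
finger_gap: 0.0851
clock: 12.82
tcp_pos: [0.5679, 0.1681, 0.1642]
orientation: [0.0, 0.663, 0.748, 0.0]
wrist_force: [-0.3, 0.2, 0.2]
finger_gap: 0.0854
```

View pics/w3.png

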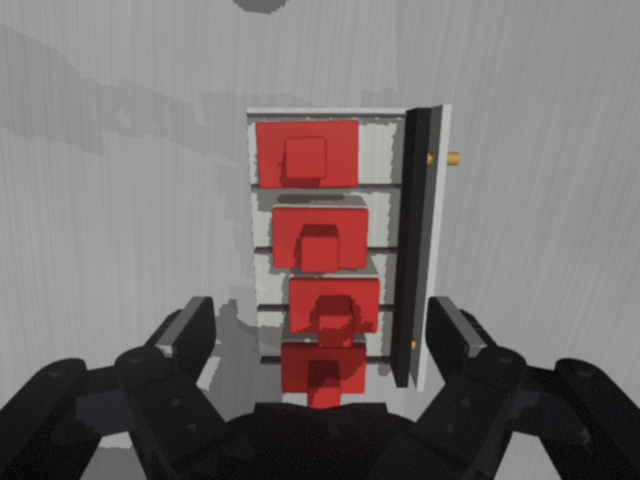

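```bash
python3 - <<'E'
from h import *
import pickle
w=pickle.load(open("w1.pkl","rb")); r,s=pickle.load(open("p0.pkl","rb"))
im=cv2.resize(w["color"][220:345,30:230],None,fx=4,fy=4,interpolation=cv2.INTER_CUBIC); cv2.imwrite("pics/w1c.png",im)
im=cv2.resize(r["color"][225:265,415:475],None,fx=12,fy=12,interpolation=cv2.INTER_CUBIC); cv2.imwrite("pics/t0c.png",im)
E
```

```text
(no output)
```

View pics/w1c.png

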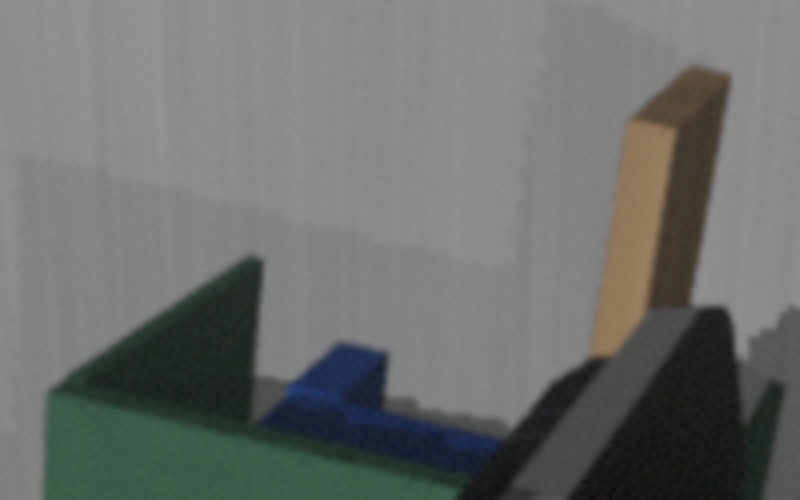

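View pics/t0c.png

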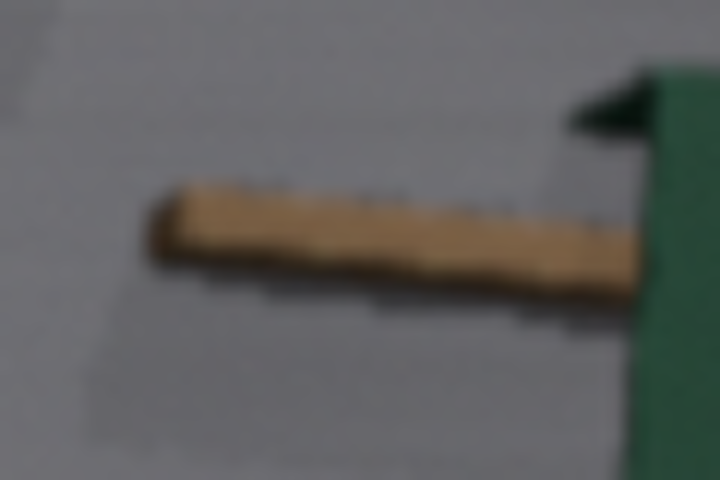

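```bash
python3 - <<'E'
from h import *
import pickle
w=pickle.load(open("w1.pkl","rb")); r,s=pickle.load(open("p0.pkl","rb"))
for c in [(185,188),(178,248),(640,228),(635,287)]: print("top",atz(r,(415+c[0]/12-.46,225+c[1]/12-.46),.04).round(4))
for c,z in [((629,121),.04),((675,127),.04),((597,353),.04),((647,308),.04),((693,68),0),((728,73),0)]: print("w",z,atz(w,(30+c[0]/4-.4,220+c[1]/4-.4),z).round(4))
E
```

```text
top [ 0.53   -0.1888  0.04  ]
top [ 0.5196 -0.1875  0.04  ]
top [ 0.5238 -0.267   0.04  ]
top [ 0.5136 -0.2659  0.04  ]
w 0.04 [ 0.5237 -0.1876  0.04  ]
w 0.04 [ 0.5328 -0.1875  0.04  ]
w 0.04 [ 0.5195 -0.2395  0.04  ]
w 0.04 [ 0.5293 -0.2276  0.04  ]
w 0 [ 0.5238 -0.1883  0.    ]
w 0 [ 0.5317 -0.1882  0.    ]
```

```bash
python3 -m pendant '[[[-0.96,-0.23,0],0,-1],[[-0.96,-0.23,0],0,-1],[[-0.96,-0.23,0],0,-1],[[-0.96,-0.23,0],0,-1],[[-0.96,-0.23,0],0,-1],[[-0.96,-0.23,0],0,-1],[[-0.96,-0.23,0],0,-1],[[-0.96,-0.23,0],0,-1],[[-0.96,-0.23,0],0,-1],[[-0.96,-0.23,0],0,-1],[[-0.96,-0.23,0],0,-1],[[-0.96,-0.23,0],0,-1]]'
python3 -m pendant '[[[-0.96,-0.23,0],0,-1],[[-0.96,-0.23,0],0,-1],[[-0.96,-0.23,0],0,-1],[[-0.95,-0.23,0],0,-1],[[-0.95,-0.23,0],0,-1],[[-0.95,-0.23,0],0,-1],[[-0.95,-0.23,0],0,-1],[[0,0,1],0.96,-1],[[0,0,1],0.96,-1],[[0,0,0],0,-1]]'
python3 - <<'E'
from h import *
import pickle
w=env.read_camera("wrist"); cv2.imwrite("pics/w4.png",w["color"]);pickle.dump(w,open("w4.pkl","wb"))
t=env.read_camera("top"); pickle.dump(t,open("t4.pkl","wb")); cv2.imwrite("pics/t4.png",t["color"])
st=env.get_state();q=st["orientation"];print(st["tcp_pos"],"jaw dir",np.degrees(np.arctan2(2*q[2]**2-1,2*q[1]*q[2])))
E
```

```text
clock: 14.38
tcp_pos: [0.5404, -0.0686, 0.1627]
orientation: [0.0, 0.663, 0.748, 0.0]
wrist_force: [0.6, -0.4, -0.8]
finger_gap: 0.0853
clock: 15.62
tcp_pos: [0.5234, -0.2037, 0.1211]
orientation: [-0.002, 0.735, 0.678, -0.0]
wrist_force: [0.1, 0.1, 0.9]
finger_gap: 0.0855
[ 0.52470558 -0.20416171  0.12302741] jaw dir -4.528766773099488
```

View pics/w4.png

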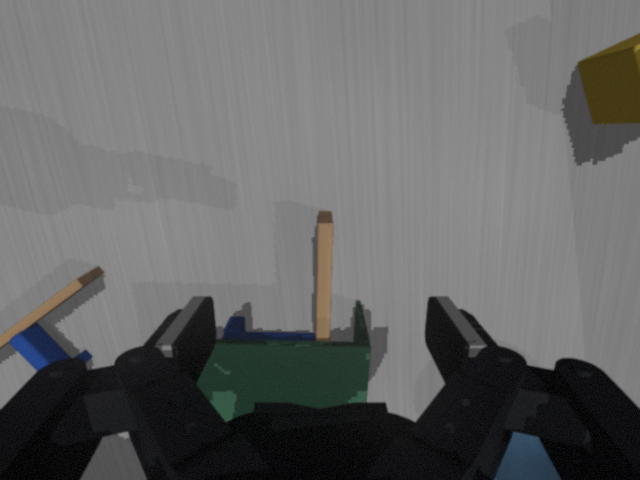

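View pics/t4.png

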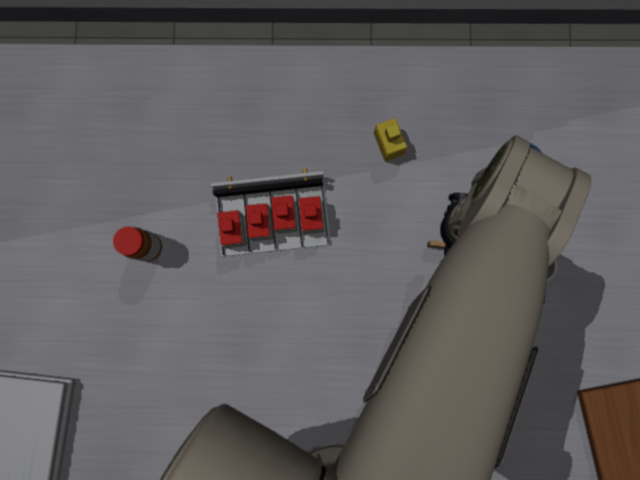

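Wrist view: the blade is nearly parallel to the jaws' midplane. Its tip's top edge is at (318–332,221), and it enters the riser at (323,338). The top view shows all four boxes standing in their lanes.

```bash
python3 - <<'E'
from h import *
import pickle
w=pickle.load(open("w4.pkl","rb"))
for c in [(318,222),(332,222),(316,338),(330,338)]: print(atz(w,c,.04).round(4))
print("riser edge",atz(w,(210,344),.066).round(4),atz(w,(366,344),.066).round(4))
E
```

```text
[ 0.5232 -0.1868  0.04  ]
[ 0.5321 -0.1876  0.04  ]
[ 0.5148 -0.2709  0.04  ]
[ 0.5247 -0.2717  0.04  ]
riser edge [ 0.4493 -0.254   0.066 ] [ 0.5475 -0.2617  0.066 ]
```

```bash
python3 -m pendant '[[[0.1,0.08,1],0.1,-1],[[0,0,1],0,-1],[[0,0,1],0,-1],[[0,0,1],0,-1],[[0,0,1],0,-1],[[0,0,0.7],0,-1],[[0,0,0],0,0.3],[[0,0,0],0,1],[[0,0,0],0,1],[[0,0,0],0,1],[[0,0,0],0,1]]' 40
```

```text
clock: 17.1
tcp_pos: [0.5268, -0.2021, 0.0093]
orientation: [0.001, 0.739, 0.674, 0.0]
wrist_force: [-0.3, -0.2, 3.7]
finger_gap: 0.0095
```

```bash
python3 -m pendant '[[[0.3,0,0],0,1],[[0.6,0,0],0,1],[[0.8,0,0],0,1],[[0.8,0,0],0,1],[[0.8,0,0],0,1],[[0.8,0,0],0,1]]'
python3 - <<'E'
from h import *
w=env.read_camera("wrist"); cv2.imwrite("pics/w5.png",w["color"])
E
```

```text
clock: 17.85
tcp_pos: [0.5345, -0.1196, 0.0093]
orientation: [0.001, 0.739, 0.674, -0.0]
wrist_force: [-0.1, -4.9, 7.1]
finger_gap: 0.0094
```

View pics/w5.png

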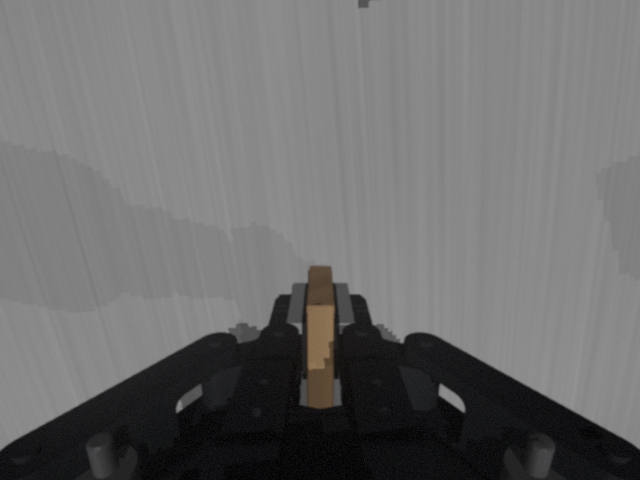

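```bash
python3 -m pendant '[[[0.8,0,-0.02],0,1],[[0.8,0,0],0,1],[[0.8,0,0],0,1],[[0.6,0,0],0,1],[[0.3,0,0],0,1],[[0,0,0],0,1]]'
python3 -m pendant '[[[0,0,0],0,0.4],[[0,0,0],0,-1],[[0,0,0],0,-1],[[0,0,-0.5],0,-1],[[0,0,-1],0,-1],[[0,0,-1],0,-1],[[0,0,-1],0,-1],[[-0.5,-0.5,-1],0,-1],[[-1,-0.5,0],0,-1],[[-1,-0.5,0],0,-1],[[-1,-0.3,0],0,-1]]'
python3 - <<'E'
from h import *
import pickle
w=env.read_camera("wrist"); cv2.imwrite("pics/w6.png",w["color"]);pickle.dump(w,open("w6.pkl","wb"))
t=env.read_camera("top"); pickle.dump(t,open("t6.pkl","wb")); cv2.imwrite("pics/t6.png",t["color"])
t=env.read_camera("side"); pickle.dump(t,open("s6.pkl","wb")); cv2.imwrite("pics/s6.png",t["color"])
st=env.get_state();q=st["orientation"];print(st["tcp_pos"],"jaw dir",np.degrees(np.arctan2(2*q[2]**2-1,2*q[1]*q[2])))
E
```

```text
clock: 18.65
tcp_pos: [0.5398, -0.0528, 0.0093]
orientation: [-0.0, 0.738, 0.675, 0.0]
wrist_force: [-0.3, -1.0, 5.7]
finger_gap: 0.0094
clock: 20.02
tcp_pos: [0.4973, -0.1215, 0.0999]
orientation: [0.0, 0.739, 0.674, 0.0]
wrist_force: [0.6, 0.2, -0.8]
finger_gap: 0.0853
[ 0.49762642 -0.12161318  0.099723  ] jaw dir -5.340343298968471
```

View pics/w6.png

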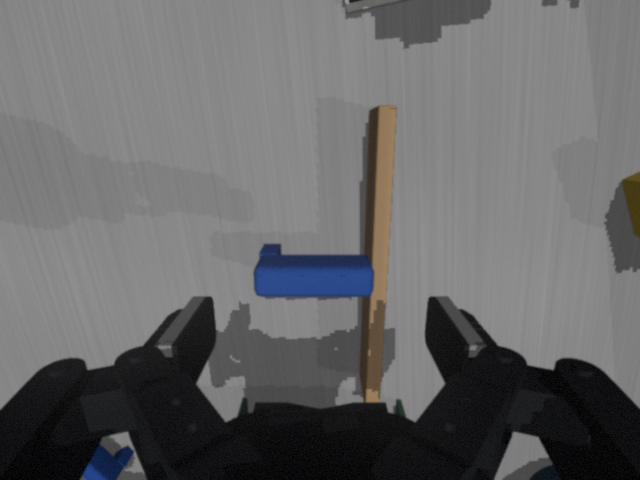

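View pics/s6.png

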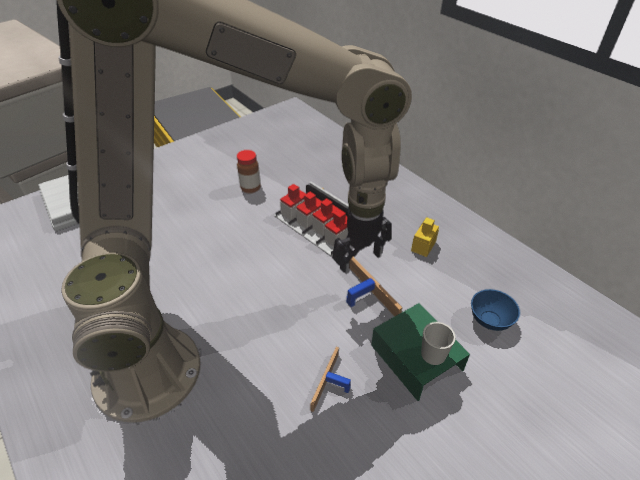

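Wrist view: the straightedge stands free. Its blade runs from the tip at (384,107) to (372,402), clear of the riser, and the blue handle spans (256–372, 255–297). The side view agrees.

```bash
python3 - <<'E'
from h import *
import pickle
w=pickle.load(open("w6.pkl","rb"))
cv2.imwrite("pics/w6c.png",cv2.resize(w["color"][235:310,240:410],None,fx=4.5,fy=4.5,interpolation=cv2.INTER_CUBIC))
cv2.imwrite("pics/w6d.png",cv2.resize(w["color"][95:135,355:410],None,fx=8,fy=8,interpolation=cv2.INTER_CUBIC))
for c in [(376,110),(396,110),(366,400),(380,400)]: print(atz(w,c,.04).round(4))
E
```

```text
[ 0.5347 -0.0411  0.04  ]
[ 0.5454 -0.042   0.04  ]
[ 0.519  -0.2269  0.04  ]
[ 0.5285 -0.2279  0.04  ]
```

View pics/w6c.png

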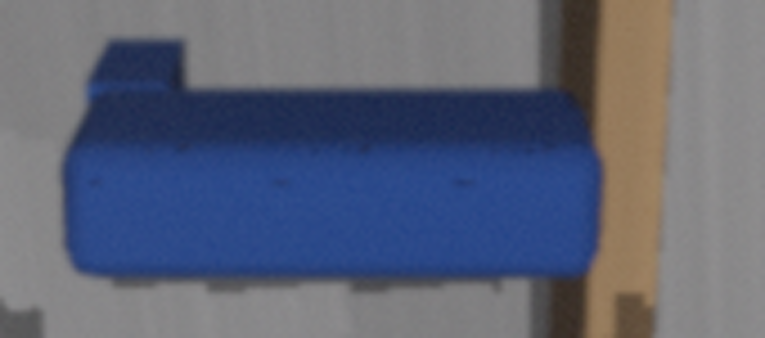

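View pics/w6d.png

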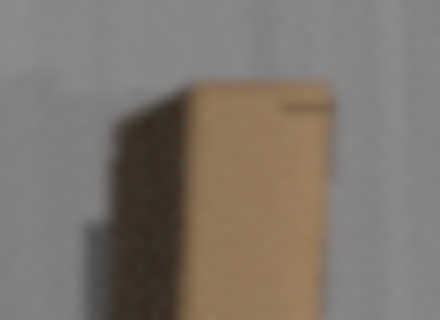

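```bash
python3 - <<'E'
from h import *
import pickle
w=pickle.load(open("w6.pkl","rb"))
f=lambda c,z:atz(w,(240+c[0]/4.5-.4,235+c[1]/4.5-.4),z).round(4)
for c in [(65,150),(70,273),(598,150),(593,275)]: print(f(c,.048))
g=lambda c,z:atz(w,(355+c[0]/8-.45,95+c[1]/8-.45),z).round(4)
for c in [(190,82),(333,84),(322,310),(180,310)]: print(g(c,.04))
E
```

```text
[ 0.4589 -0.1214  0.048 ]
[ 0.457  -0.1386  0.048 ]
[ 0.5271 -0.1277  0.048 ]
[ 0.5256 -0.1453  0.048 ]
[ 0.5361 -0.0386  0.04  ]
[ 0.5456 -0.0395  0.04  ]
[ 0.5443 -0.054   0.04  ]
[ 0.5347 -0.0532  0.04  ]
```

```bash
python3 -m pendant '[[[-0.64,-0.29,0],0,-1],[[0,0,0],-1,-1],[[0,0,0],-1,-1],[[0,0,0],-1,-1],[[0,0,0],-1,-1],[[0,0,0],-1,-1],[[0,0,0],-1,-1],[[0,0,0],-1,-1],[[0,0,0],-1,-1],[[0,0,0],-1,-1],[[0,0,0],-1,-1],[[0,0,0],-1,-1]]'
python3 -m pendant '[[[0,0,0],-1,-1],[[0,0,0],-1,-1],[[0,0,0.3],-1,-1],[[0,0,0.3],-1,-1],[[0,0,0],0,-1]]'
python3 - <<'E'
from h import *
import pickle
w=env.read_camera("wrist"); cv2.imwrite("pics/w7.png",w["color"]);pickle.dump(w,open("w7.pkl","wb"))
st=env.get_state();q=st["orientation"];print(st["tcp_pos"],"jaw dir",np.degrees(np.arctan2(2*q[2]**2-1,2*q[1]*q[2])),st["joint_pos"])
E
```

```text
clock: 21.68
tcp_pos: [0.4906, -0.1331, 0.0991]
orientation: [-0.0, 0.25, 0.968, 0.0]
wrist_force: [0.5, -0.9, 0.8]
finger_gap: 0.0855
clock: 22.3
tcp_pos: [0.4902, -0.1329, 0.0867]
orientation: [-0.001, 0.046, 0.999, 0.0]
wrist_force: [-0.7, -0.9, 0.8]
finger_gap: 0.0856
[ 0.49043908 -0.13304691  0.08699113] jaw dir 84.6811357470657 [-4.23028634e-01  2.78815504e-01 -3.72363860e-01  9.20249487e-01
  6.06810759e-05 -3.30196969e-01]
```

View pics/w7.png

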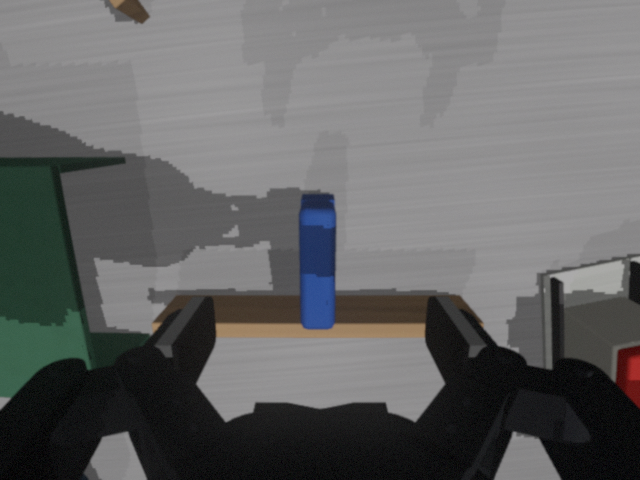

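```bash
python3 -m pendant '[[[0,0,0.8],0,-1],[[0,0,1],0,-1],[[0,0,1],0,-1],[[0,0,0.7],0,-1],[[0,0,0],0,0],[[0,0,0],0,1],[[0,0,0],0,1],[[0,0,0],0,1],[[0,0,0],0,1]]' 60
python3 - <<'E'
from h import *
st=env.get_state();print(st["wrist_force"],st["ft_torque"])
E
```

```text
clock: 23.48
tcp_pos: [0.4914, -0.1335, 0.018]
orientation: [0.001, 0.046, 0.999, -0.0]
wrist_force: [-0.9, -0.2, 5.5]
finger_gap: 0.0191
[-0.88680507 -0.21226197  5.47927547] [-0.03757352  0.1446123  -0.04514715]
```

```bash
python3 -m pendant '[[[0,0,-0.5],0,1],[[0.4,0,-0.5],0,1],[[0.8,0,-0.5],0,1],[[0.9,0.4,0],0,1],[[0.8,0.7,0],0,1],[[0.5,1,0],0,1],[[0.5,1,0],0,1],[[0,1,0],0,1],[[0,1,0],0,1],[[0,1,0],0,1],[[0,1,0],0,1],[[0,1,0],0,1]]'
python3 -m pendant '[[[0,1,0],0,1],[[0,1,0],0,1],[[0,1,0],0,1],[[0,0.9,0],0,1],[[0,0.7,0],0,1],[[0,0,0],-1,1],[[0,0,0],-0.97,1],[[0,0,0],0,1]]'
python3 - <<'E'
from h import *
import pickle
w=env.read_camera("wrist"); cv2.imwrite("pics/w8.png",w["color"]);pickle.dump(w,open("w8.pkl","wb"))
t=env.read_camera("top"); pickle.dump(t,open("t8.pkl","wb")); cv2.imwrite("pics/t8.png",t["color"])
t=env.read_camera("side"); pickle.dump(t,open("s8.pkl","wb")); cv2.imwrite("pics/s8.png",cv2.resize(t["color"][130:330,200:420],None,fx=3,fy=3,interpolation=cv2.INTER_CUBIC))
st=env.get_state();q=st["orientation"];print(st["tcp_pos"],"jaw dir",np.degrees(np.arctan2(2*q[2]**2-1,2*q[1]*q[2])),st["wrist_force"],st["ft_torque"])
E
```

```text
clock: 24.98
tcp_pos: [0.4275, 0.0367, 0.0473]
orientation: [0.0, 0.045, 0.999, 0.0]
wrist_force: [0.3, -0.3, -2.4]
finger_gap: 0.0189
clock: 25.98
tcp_pos: [0.4359, 0.1273, 0.0471]
orientation: [-0.0, -0.057, 0.998, 0.0]
wrist_force: [-0.7, -0.2, -2.4]
finger_gap: 0.019
[0.43608456 0.12701619 0.0471347 ] jaw dir 96.50980926001368 [-0.49280508  0.17561321 -2.47828791] [0.04728526 0.0391409  0.01786966]
```

View pics/w8.png

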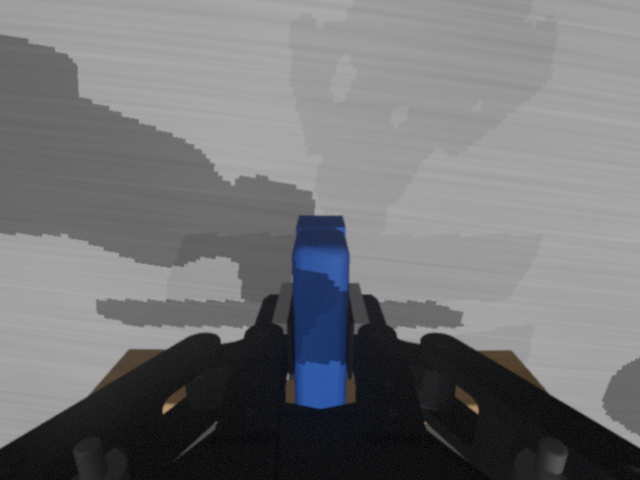

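View pics/t8.png

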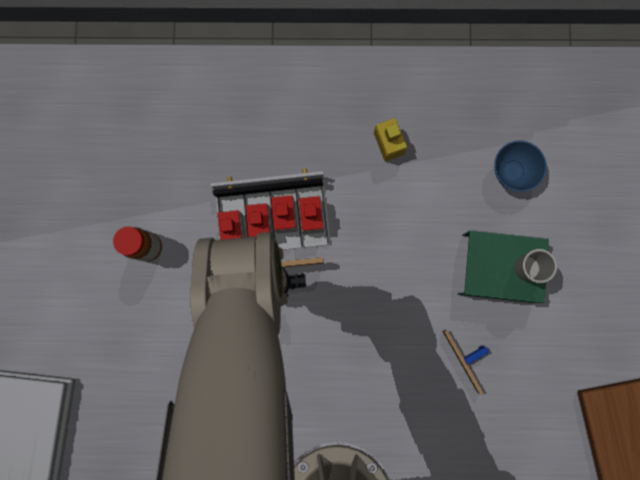

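View pics/s8.png

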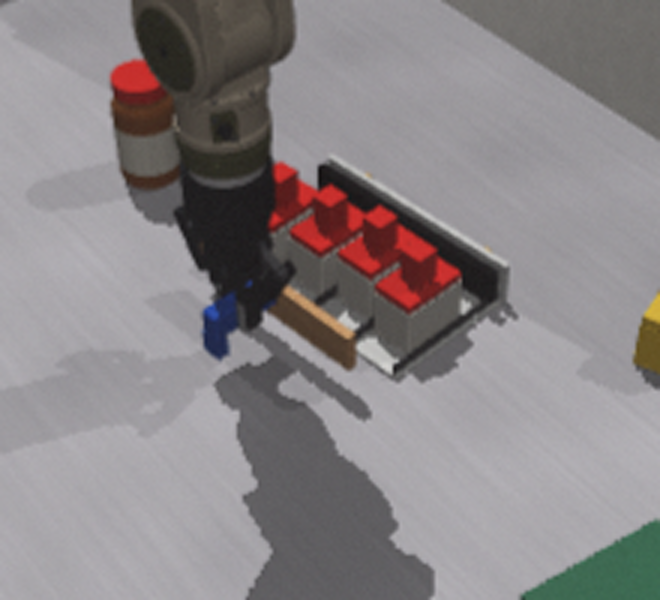

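```bash
python3 - <<'E'
from h import *
import pickle
w=pickle.load(open("w3.pkl","rb")); t=pickle.load(open("t8.pkl","rb"))
im=cv2.resize(w["color"][95:400,380:460],None,fx=4,fy=2.6,interpolation=cv2.INTER_CUBIC); im=np.clip(im.astype(float)*2.2,0,255).astype(np.uint8)
im2=cv2.resize(t["color"][165:205,205:335],None,fx=6,fy=6,interpolation=cv2.INTER_CUBIC); im2=np.clip(im2.astype(float)*2,0,255).astype(np.uint8)
cv2.imwrite("pics/bar.png",im);cv2.imwrite("pics/bar2.png",im2)
E
```

```text
(no output)
```

View pics/bar.png

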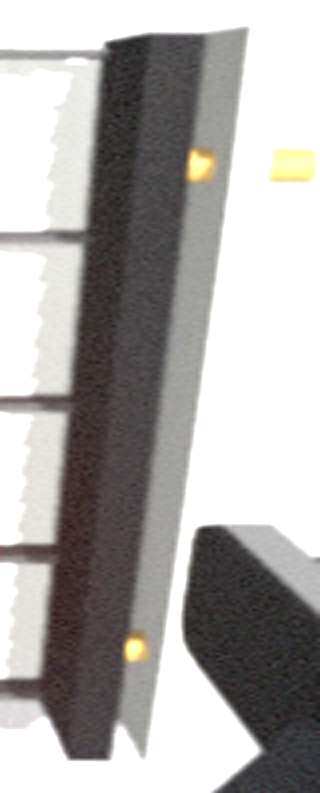

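View pics/bar2.png

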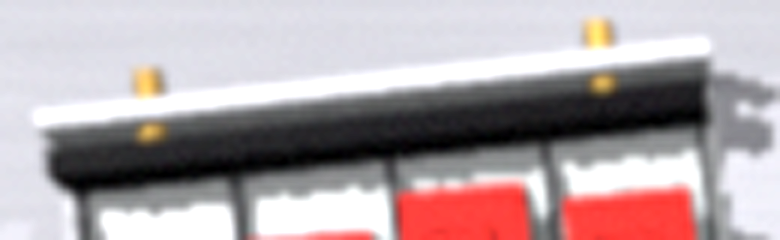

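```bash
python3 - <<'E'
from h import *
import pickle
w=pickle.load(open("w3.pkl","rb")); t=pickle.load(open("t8.pkl","rb"))
a=.1133; C=np.array([.5862,.1435]); R=np.array([[np.cos(a),-np.sin(a)],[np.sin(a),np.cos(a)]])
W=lambda c:(380+c[0]/4-.4,95+c[1]/2.6-.4)
T=lambda c:(205+c[0]/6-.45,165+c[1]/6-.45)
def ln(r,p,q,z,n):
    A,B=atz(r,p,z),atz(r,q,z); d=A-B; print(n,A.round(4),B.round(4),"yaw",np.degrees(np.arctan2(-d[0],d[1])).round(2),(R.T@(A[:2]-C)).round(4),(R.T@(B[:2]-C)).round(4))
ln(w,W((148,35)),W((70,757)),.044,"bar front top")
ln(w,W((205,38)),W((112,757)),.044,"bar back top")
ln(w,W((247,28)),W((145,757)),.050,"bracket back")
ln(t,T((35,112)),T((710,42)),.05,"T bracket back")
ln(t,T((52,150)),T((708,92)),.044,"T bar back?")
ln(t,T((150,132)),T((602,84)),.035,"T screws front")
# blade right end
cv2.imwrite("pics/t8c.png",cv2.resize(t["color"][240:290,270:335],None,fx=11,fy=11,interpolation=cv2.INTER_CUBIC))
E
```

```text
bar front top [0.624  0.2641 0.044 ] [0.6517 0.037  0.044 ] yaw 6.94 [0.0512 0.1155] [ 0.053  -0.1133]
bar back top [0.6341 0.2646 0.044 ] [0.6609 0.038  0.044 ] yaw 6.74 [0.0613 0.1149] [ 0.0622 -0.1133]
bracket back [0.639  0.2674 0.05  ] [0.6656 0.0433 0.05  ] yaw 6.77 [0.0665 0.1171] [ 0.0676 -0.1085]
T bracket back [0.6439 0.2684 0.05  ] [0.6707 0.0343 0.05  ] yaw 6.54 [0.0715 0.1175] [ 0.0717 -0.118 ]
T bar back? [0.6318 0.2634 0.044 ] [0.6544 0.035  0.044 ] yaw 5.65 [0.0589 0.1139] [ 0.0555 -0.1156]
T screws front [0.6405 0.2311 0.035 ] [0.659  0.0725 0.035 ] yaw 6.68 [0.0638 0.0809] [ 0.0643 -0.0788]
```

View pics/t8c.png

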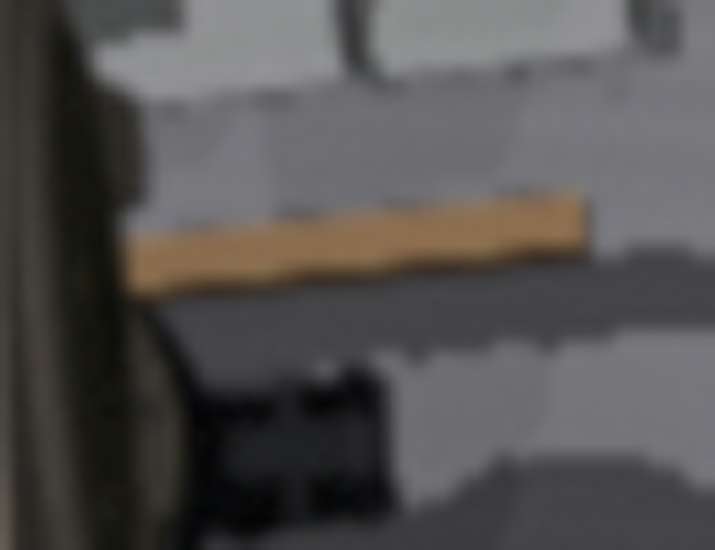

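```bash
python3 - <<'E'
from h import *
import pickle
t=pickle.load(open("t8.pkl","rb"))
a=np.radians(6.7); C=np.array([.5862,.1435]); R=np.array([[np.cos(a),-np.sin(a)],[np.sin(a),np.cos(a)]])
A=atz(t,(270+586/11-.45,240+195/11-.45),.069);B=atz(t,(270+125/11-.45,240+240/11-.45),.069);d=B-A
print(A,(R.T@(A[:2]-C)),"yaw",np.degrees(np.arctan2(-d[0],d[1])))
p=np.array([.4360,.1271]);print("tcp rack",R.T@(p-C))
q=np.array([.4360,.1271]); print(R)
E
```

```text
[0.48992679 0.03199707 0.069     ] [-0.10862485 -0.09950918] yaw 6.1588437285364614
tcp rack [-0.15108763  0.00123595]
[[ 0.99317065 -0.11667074]
 [ 0.11667074  0.99317065]]
```

```bash
python3 -m pendant '[[[-0.4,0,0.15],-0.03,1],[[-0.6,0,0.3],0,1],[[-0.5,0,0],0,1],[[-0.25,0,0],0,1],[[0,0,0],0,1]]'
python3 - <<'E'
from h import *
st=env.get_state();print(st["tcp_pos"],st["wrist_force"],st["ft_torque"])
s=env.read_camera("side");cv2.imwrite("pics/s9.png",cv2.resize(s["color"][160:280,250:400],None,fx=5,fy=5,interpolation=cv2.INTER_CUBIC))
E
```

```text
clock: 26.75
tcp_pos: [0.4715, 0.131, 0.0381]
orientation: [0.0, -0.059, 0.998, 0.0]
wrist_force: [0.2, 0.2, -2.4]
finger_gap: 0.019
[0.47145068 0.13101502 0.03805331] [ 0.15633225  0.19865631 -2.37820163] [-0.00948261  0.02524205 -0.02227079]
```

View pics/s9.png

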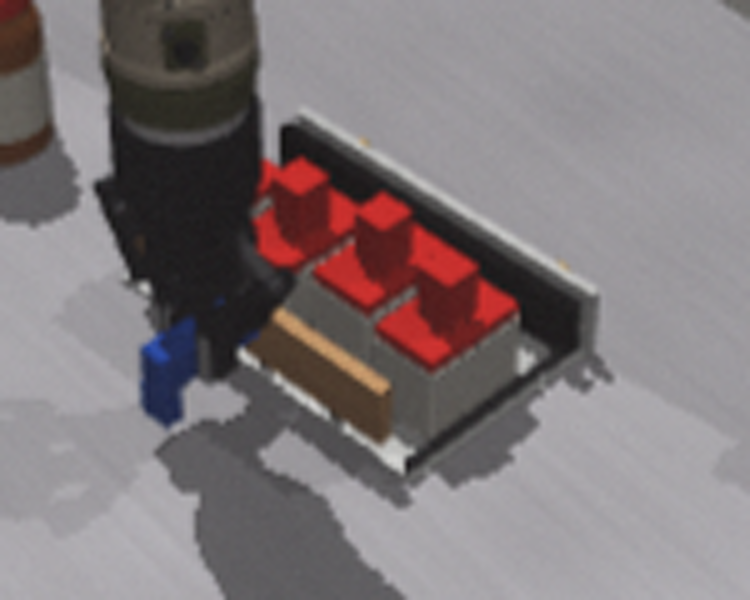

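```bash
python3 -m pendant '[[[-0.1,0,0],0,1],[[-0.1,0,0],0,1],[[-0.1,0,0],0,1],[[-0.1,0,0],0,1],[[-0.1,0,0],0,1],[[-0.1,0,0],0,1],[[-0.1,0,0],0,1],[[-0.1,0,0],0,1]]'
python3 -m pendant '[[[-0.1,0,0],0,1],[[-0.1,0,0],0,1],[[-0.1,0,0],0,1],[[-0.1,0,0],0,1],[[-0.1,0,0],0,1]]'
python3 - <<'E'
from h import *
st=env.get_state();print(st["tcp_pos"],st["wrist_force"],st["ft_torque"])
E
```

```text
clock: 27.8
tcp_pos: [0.4865, 0.1329, 0.038]
orientation: [-0.0, -0.059, 0.998, 0.0]
wrist_force: [-0.5, -0.1, -1.8]
finger_gap: 0.0191
clock: 28.42
tcp_pos: [0.4961, 0.134, 0.038]
orientation: [-0.001, -0.059, 0.998, 0.0]
wrist_force: [-5.3, -0.8, 0.6]
finger_gap: 0.0195
[0.49614645 0.13402169 0.03796693] [-5.33369381 -0.82633962  0.55454464] [-0.02252748  0.84536621  0.07612052]
```

```bash
python3 - <<'E'
from h import *
s=env.read_camera("side");cv2.imwrite("pics/s10.png",cv2.resize(s["color"][170:270,265:375],None,fx=6,fy=6,interpolation=cv2.INTER_CUBIC))
E
```

```text
(no output)
```

View pics/s10.png

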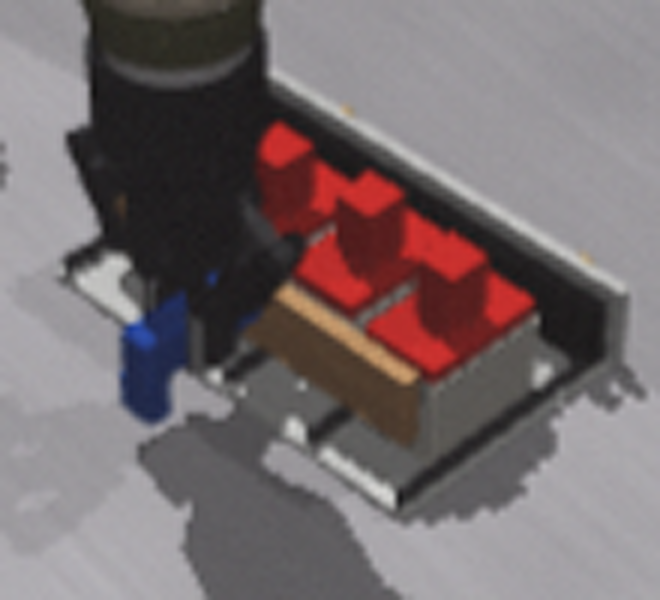

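```bash
python3 -m pendant '[[[-0.08,0,0],0,1],[[-0.08,0,0],0,1],[[-0.08,0,0],0,1],[[-0.08,0,0],0,1]]'
python3 -m pendant '[[[-0.08,0,0],0,1],[[-0.08,0,0],0,1],[[-0.08,0,0],0,1],[[-0.08,0,0],0,1]]'
python3 - <<'E'
from h import *
st=env.get_state();print(st["tcp_pos"],st["wrist_force"],st["ft_torque"])
E
```

```text
clock: 28.98
tcp_pos: [0.5022, 0.1347, 0.038]
orientation: [-0.001, -0.059, 0.998, -0.0]
wrist_force: [-7.4, -0.8, 2.5]
finger_gap: 0.0191
clock: 29.48
tcp_pos: [0.5086, 0.1355, 0.038]
orientation: [-0.001, -0.059, 0.998, -0.0]
wrist_force: [-5.8, -0.9, 0.6]
finger_gap: 0.019
[0.50858618 0.13552356 0.03797996] [-5.7860979  -0.88723088  0.62004814] [-0.08133522  1.14485455  0.06799051]
```

```bash
for i in 1; do python3 -m pendant '[[[-0.06,0,0],0,1],[[-0.06,0,0],0,1],[[-0.06,0,0],0,1],[[-0.06,0,0],0,1]]'; done
python3 -m pendant '[[[-0.05,0,0],0,1],[[-0.05,0,0],0,1],[[-0.05,0,0],0,1]]'
```

```text
clock: 29.98
tcp_pos: [0.5133, 0.1361, 0.038]
orientation: [-0.001, -0.059, 0.998, 0.0]
wrist_force: [-5.8, -0.7, 1.7]
finger_gap: 0.0195
clock: 30.35
tcp_pos: [0.5163, 0.1364, 0.038]
orientation: [-0.001, -0.059, 0.998, -0.0]
wrist_force: [-6.0, -0.5, 0.8]
finger_gap: 0.0197
```

```bash
python3 -m pendant '[[[-0.05,0,0],0,1],[[-0.05,0,0],0,1]]'
python3 -m pendant '[[[-0.05,0,0],0,1],[[-0.05,0,0],0,1]]'
```

```text
clock: 30.6
tcp_pos: [0.5183, 0.1367, 0.038]
orientation: [-0.001, -0.059, 0.998, 0.0]
wrist_force: [-6.7, -0.6, 1.2]
finger_gap: 0.019
clock: 30.85
tcp_pos: [0.5203, 0.1369, 0.038]
orientation: [-0.001, -0.059, 0.998, 0.0]
wrist_force: [-5.3, -1.5, 1.2]
finger_gap: 0.0189
```

```bash
python3 -m pendant '[[[-0.04,0,0],0,1],[[-0.04,0,0],0,1]]'
```

```text
clock: 31.1
tcp_pos: [0.5218, 0.1371, 0.038]
orientation: [-0.001, -0.059, 0.998, -0.0]
wrist_force: [-5.8, 0.2, 1.5]
finger_gap: 0.0192
```

```bash
python3 -m pendant '[[[-0.04,0,0],0,1],[[-0.04,0,0],0,1]]'
```

```text
clock: 31.35
tcp_pos: [0.5224, 0.1371, 0.038]
orientation: [-0.002, -0.059, 0.998, -0.0]
wrist_force: [-9.1, -1.8, 4.5]
finger_gap: 0.0192
```

```bash
python3 -m pendant '[[[-0.03,0,0],0,1],[[-0.03,0,0],0,1]]'
```

```text
clock: 31.6
tcp_pos: [0.5225, 0.137, 0.0379]
orientation: [-0.003, -0.059, 0.998, -0.0]
wrist_force: [-11.3, -4.0, 6.3]
finger_gap: 0.0195
```

```bash
python3 -m pendant '[[[-0.03,0,0],0,1],[[-0.03,0,0],0,1]]'
```

```text
clock: 31.85
tcp_pos: [0.5226, 0.137, 0.0377]
orientation: [-0.004, -0.059, 0.998, -0.0]
wrist_force: [-15.1, -3.1, 8.2]
finger_gap: 0.0191
```

```bash
python3 - <<'E'
from h import *
import pickle
st=env.get_state();print(st["wrist_force"],st["ft_torque"])
s=env.read_camera("side");pickle.dump(s,open("s11.pkl","wb"));cv2.imwrite("pics/s11.png",cv2.resize(s["color"][170:270,265:375],None,fx=6,fy=6,interpolation=cv2.INTER_CUBIC))
t=env.read_camera("top");pickle.dump(t,open("t11.pkl","wb"));cv2.imwrite("pics/t11.png",cv2.resize(t["color"][160:270,205:340],None,fx=5.5,fy=5.5,interpolation=cv2.INTER_CUBIC))
st=env.get_state();print(st["wrist_force"],st["ft_torque"])
E
```

```text
[-15.14003957  -3.09659521   8.1722411 ] [-0.4151476   2.53569048  0.24565283]
[-13.92321693  -2.92526194   6.51975976] [-0.41127238  2.39466143  0.21380555]
```

View pics/s11.png

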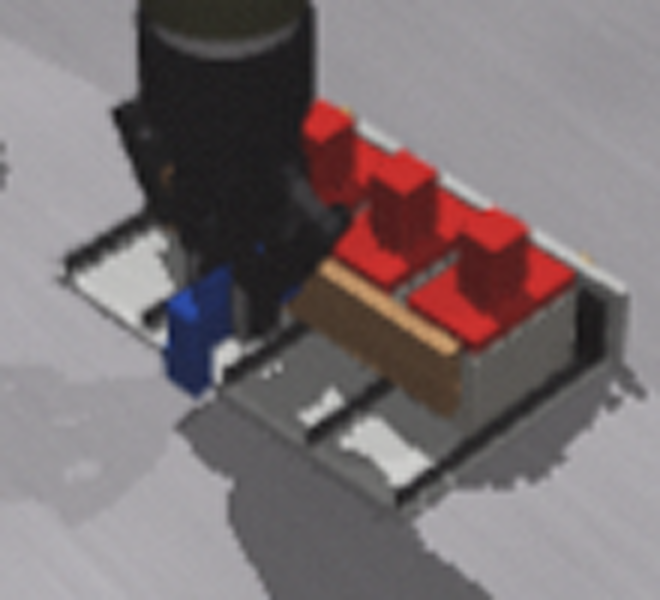

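View pics/t11.png

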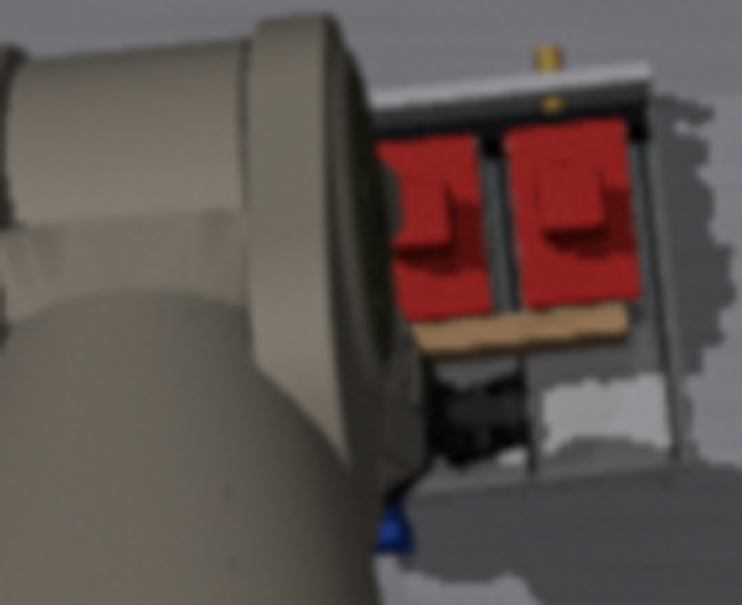

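```bash
python3 -m pendant '[[[0,0,0],-0.08,1],[[0,0,0],0,1]]'
python3 - <<'E'
from h import *
st=env.get_state();q=st["orientation"];print(st["wrist_force"],st["ft_torque"],np.degrees(np.arctan2(2*q[2]**2-1,2*q[1]*q[2])))
E
```

```text
clock: 32.2
tcp_pos: [0.5226, 0.137, 0.0374]
orientation: [-0.004, -0.063, 0.998, -0.0]
wrist_force: [-12.9, -1.7, 5.7]
finger_gap: 0.0192
[-12.94644023  -1.65571403   5.72196555] [-0.43071645  2.36117978 -0.27644508] 97.2099067767535
```

```bash
python3 -m pendant '[[[-0.02,0,0],0.04,1],[[-0.02,0,0],0,1],[[0,0,0],0,1]]'
python3 - <<'E'
from h import *
st=env.get_state();q=st["orientation"];print(st["wrist_force"],st["ft_torque"],np.degrees(np.arctan2(2*q[2]**2-1,2*q[1]*q[2])))
E
```

```text
clock: 32.58
tcp_pos: [0.5226, 0.137, 0.0375]
orientation: [-0.004, -0.061, 0.998, -0.001]
wrist_force: [-14.3, -3.2, 7.4]
finger_gap: 0.0191
[-14.29076217  -3.16347718   7.36946075] [-0.52411226  2.62607372 -0.09157501] 97.00371197729714
```

```bash
python3 -m pendant '[[[0.1,0,0],0,1],[[0.15,0,0],0,1],[[0.25,0,0],0,1],[[0.5,0,0],0,1],[[0.8,0,0],0,1],[[1,0,0],0,1],[[1,0,0],0,1],[[0.8,0,0],0,1],[[0.5,0,0],0,1],[[0,0,0],0,1]]'
python3 - <<'E'
from h import *
import pickle
st=env.get_state();q=st["orientation"];print(st["tcp_pos"],st["wrist_force"],st["ft_torque"],np.degrees(np.arctan2(2*q[2]**2-1,2*q[1]*q[2])))
s=env.read_camera("side");pickle.dump(s,open("s12.pkl","wb"));cv2.imwrite("pics/s12.png",cv2.resize(s["color"][160:280,245:385],None,fx=5.5,fy=5,interpolation=cv2.INTER_CUBIC))
t=env.read_camera("top");pickle.dump(t,open("t12.pkl","wb"));cv2.imwrite("pics/t12.png",cv2.resize(t["color"][160:280,205:340],None,fx=5,fy=5,interpolation=cv2.INTER_CUBIC))
E
```

```text
clock: 33.83
tcp_pos: [0.4259, 0.1253, 0.0382]
orientation: [0.0, -0.061, 0.998, 0.0]
wrist_force: [0.3, -0.6, -1.3]
finger_gap: 0.0191
[0.42586955 0.12525904 0.03824719] [ 0.32137563 -0.5552313  -1.27968235] [0.03428937 0.02174732 0.01945608] 97.01768769841404
```

View pics/s12.png

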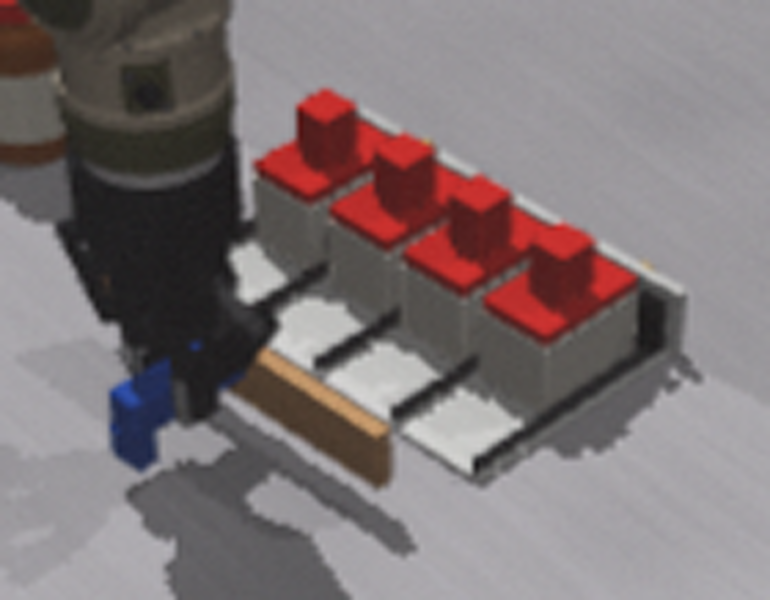

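View pics/t12.png

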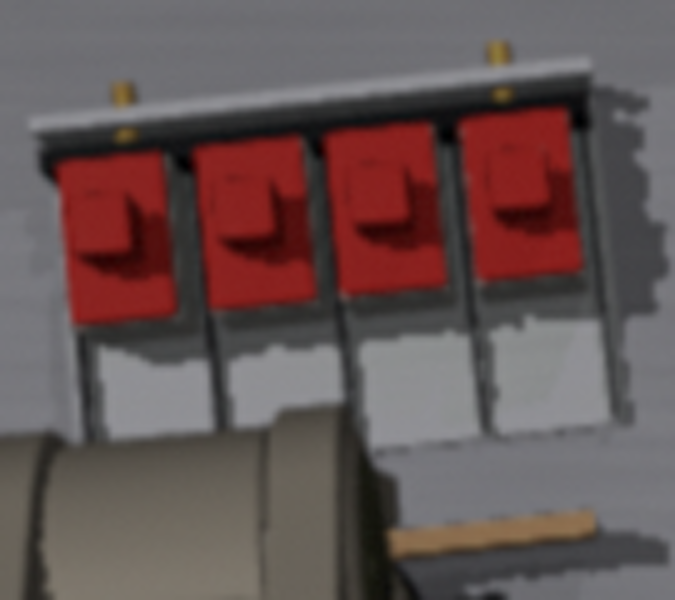

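```bash
python3 -m pendant '[[[0,0,0.4],0,1],[[0,0,0.3],0,1],[[0,0,0.15],0,1],[[0,0,0.1],0,1],[[0,0,0],0,1]]'
```

```text
clock: 34.55
tcp_pos: [0.4262, 0.1253, 0.0189]
orientation: [-0.0, -0.061, 0.998, 0.0]
wrist_force: [-0.8, -0.2, -2.3]
finger_gap: 0.0188
```

```bash
python3 -m pendant '[[[0,0,0.05],0,1],[[0,0,0],0,1]]'
python3 - <<'E'
from h import *
s=env.read_camera("side");cv2.imwrite("pics/s13.png",cv2.resize(s["color"][190:280,245:345],None,fx=6,fy=6,interpolation=cv2.INTER_CUBIC))
E
```

```text
clock: 34.8
tcp_pos: [0.4264, 0.1253, 0.0182]
orientation: [0.0, -0.061, 0.998, 0.0]
wrist_force: [-0.6, -0.3, -1.3]
finger_gap: 0.0193
```

View pics/s13.png

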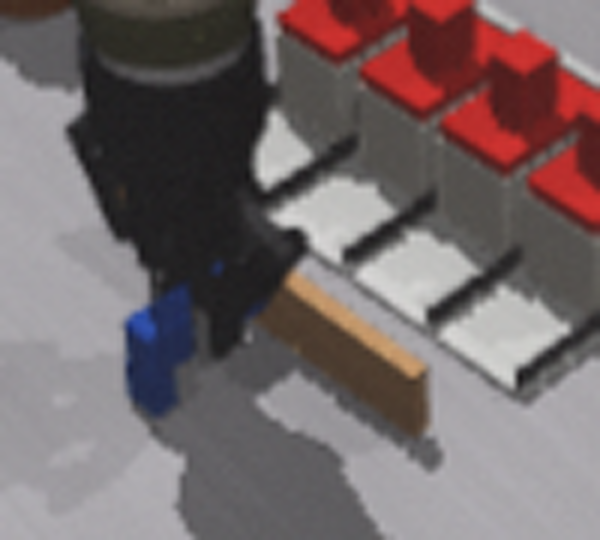

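```bash
python3 -m pendant '[[[0,0,0.05],0,1],[[0,0,0.03],0,1],[[0,0,0],0,1]]'
```

```text
clock: 35.22
tcp_pos: [0.4264, 0.1253, 0.018]
orientation: [0.0, -0.061, 0.998, -0.0]
wrist_force: [-4.1, -1.0, 13.8]
finger_gap: 0.019
```

```bash
python3 -m pendant '[[[0,0,0.05],0,1],[[0,0,0],0,1]]'
```

```text
clock: 35.48
tcp_pos: [0.4264, 0.1253, 0.0179]
orientation: [0.001, -0.061, 0.998, -0.0]
wrist_force: [-8.4, -1.6, 25.0]
finger_gap: 0.0191
```

```bash
python3 -m pendant '[[[0,0,-0.08],0,1],[[0,0,0],0,1]]'
```

```text
clock: 35.72
tcp_pos: [0.4267, 0.1254, 0.018]
orientation: [0.001, -0.061, 0.998, 0.0]
wrist_force: [-4.3, -0.2, 10.8]
finger_gap: 0.0193
```

```bash
python3 -m pendant '[[[0,0,-0.04],0,1],[[0,0,0],0,0.5],[[0,0,0],0,0],[[0,0,0],0,-0.5],[[0,0,0],0,-1],[[0,0,0],0,-1]]'
python3 -m pendant '[[[0,0,-0.4],0,-1],[[0,0,-1],0,-1],[[0,0,-1],0,-1],[[0,0,-1],0,-1],[[0,0,-1],0,-1],[[0,0,-1],0,-1],[[0,0,-1],0,-1],[[0,0,-1],0,-1]]'
python3 - <<'E'
from h import *
import pickle
w=env.read_camera("wrist"); cv2.imwrite("pics/w14.png",w["color"]);pickle.dump(w,open("w14.pkl","wb"))
s=env.read_camera("side");cv2.imwrite("pics/s14.png",s["color"])
print(env.get_state()["clock"])
E
```

```text
clock: 36.48
tcp_pos: [0.4263, 0.1253, 0.0179]
orientation: [0.0, -0.061, 0.998, 0.0]
wrist_force: [-0.3, 0.8, 0.3]
finger_gap: 0.0856
clock: 37.48
tcp_pos: [0.4262, 0.1253, 0.1672]
orientation: [0.0, -0.061, 0.998, 0.0]
wrist_force: [-0.5, -0.7, -0.4]
finger_gap: 0.0852
37.575
```

View pics/w14.png

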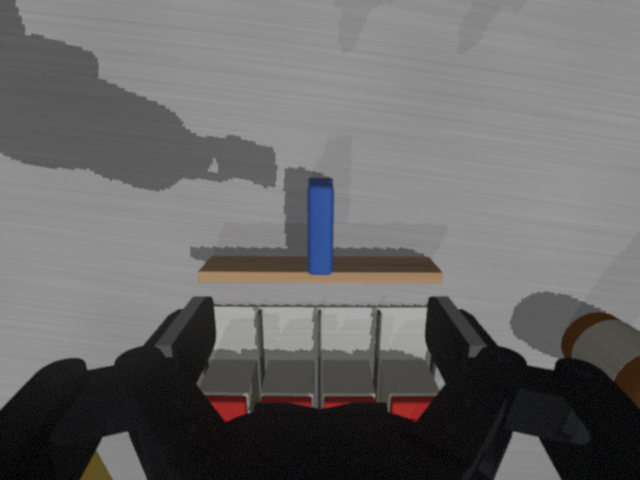

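View pics/s14.png

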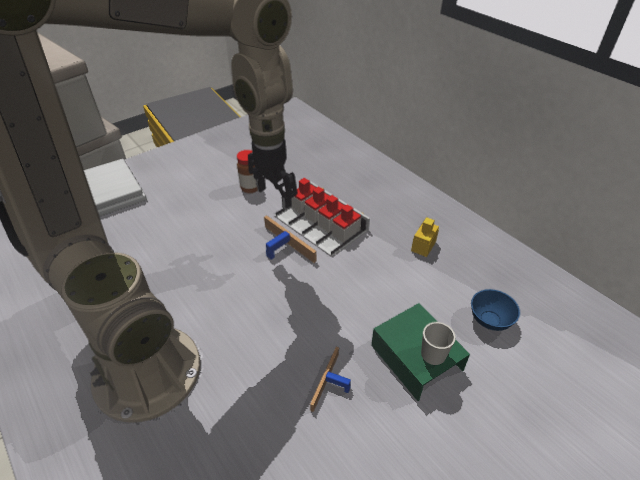

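```bash
python3 - <<'E'
from fit import *
import fit,pickle
i=.0035; L=bx(-.035+i,.035-i,-.023+i,.023-i,.054,.060)
t=pickle.load(open("t12.pkl","rb")); s=pickle.load(open("s12.pkl","rb"))
a=np.radians(6.8); C=np.array([.5862,.1435]); R=np.array([[np.cos(a),-np.sin(a)],[np.sin(a),np.cos(a)]])
for nm,r in (("top",t),("side",s)):
    m=redmask(r["color"]); c=proj(r,[[.59,.145,.07]])[0]; w=np.zeros_like(m); x,y=map(int,c); w[y-40:y+40,x-62:x+70]=1
    def H(p):
        h=[]
        for k in range(4): h+=[pose(L,p[3*k],p[3*k+1],p[3*k+2],.004),pose(KN,p[3*k],p[3*k+1],p[3*k+2],.004)]
        return h
    cost=lambda p:np.sum(w*(fill(r,H(p))-m)**2)
    p=[]
    for yl in (.084,.028,-.028,-.084):
        q=C+R@np.array([.015,yl]); p+=[q[0],q[1],a]
    p=np.array(p)
    for _ in range(4):
        o=minimize(cost,p,method="Nelder-Mead",options=dict(maxiter=3000,initial_simplex=np.vstack([p]+[p+np.eye(12)[k]*(.004 if k%3<2 else .04) for k in range(12)]))); p=o.x
    print(nm,o.fun.round(1))
    for k in range(4): print((R.T@(p[3*k:3*k+2]-C)).round(4),np.degrees(p[3*k+2]-a).round(1))
E
```

```text
top 235.4
[0.0149 0.0831] 0.5
[0.0154 0.027 ] 0.2
[ 0.0157 -0.0271] 0.1
[ 0.0159 -0.0837] 0.1
side 90.3
[0.018  0.0829] -0.4
[0.0161 0.0254] 1.7
[ 0.0152 -0.0286] 0.7
[ 0.0166 -0.084 ] 0.8
```

```bash
python3 - <<'E'
from h import *
import pickle
w=pickle.load(open("w14.pkl","rb"))
print(atz(w,(320,283),.04).round(4),atz(w,(320,305),.004).round(4))
st=env.get_state();print(st["clock"],st["wrist_force"])
print(env.hand_in())
E
```

```text
[0.4718 0.1307 0.04  ] [0.5096 0.1353 0.004 ]
37.575 [-1.30504787  0.23233959  1.82590542]
the job is handed in; nothing more can be done
None
```

The job is done as asked and handed in at 37.6 s; no verdict was reported.

**What I did**
- I stood the spare box in the empty lane, second from the left.
- I drew the straightedge 149 mm out of the riser by its blade end, let go of it on the table, and took it again by its handle.
- I pushed the row back at 5–7 N until the arm stopped moving at TCP x = 0.5225 m, which is the bar. I then trimmed the blade angle until the turning moment was near zero, with about 13–15 N on the row.
- I stood the straightedge on the table in front of the rack and let go.

**Last checks**
- **Row:** in the top camera fit the four boxes lie in line within about 1 mm. The side camera fit spreads 3 mm, and 1.7° on one box, which I put down to fit noise. I did not measure the contact with the bar directly. Box centres came out at x = 15–18 mm against the 17 mm that a bar face at about 52 mm would give, and the push stalled there.
- **Straightedge:** it stands upright about 38 mm in front of the rack.
- **Bystanders:** the cup, bowl, jar and yellow box looked unmoved in the last pictures, by eye only.
- **Set-down force:** I lowered the straightedge a step too far, and the wrist read 25 N against the table for about 0.25 s. I backed off before letting go.

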